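# Sort lacquer blanks by shape into the case and snap it shut

### The arm

A 6-joint arm with a two-finger parallel gripper is mounted at the origin on the work surface. World frame = base frame: x ahead of the robot, y to its left, z up, the work surface at z = 0. Lengths are in m, angles in degrees, forces in N, time in s.
With the tool pointing down it reaches from about 0.35 to 0.875 m from the base axis. Payload 4.2 kg.
Tool frame: the origin (TCP) lies on the mounting face of the last link; the fingertips stand 182 mm ahead of it and the grasp point (between the pads) lies 164 mm ahead of it (r.tcp_to_grasp is the distance from the TCP to the grasp point, in m); z points along the fingers, y is the line along which they close (so a half turn about z gives the same grasp; the last joint's range is limited). The gripper opens to 87 mm and grips with 3 to 60 N. Pads are 19 mm wide; open, the fingers measure 117 mm over their backs; the gripper's body (75 mm by 190 mm) begins 51 mm behind the grasp point.
Start: joints at [80.764, 22.042, 0.453, 0, -68.411, -14.817], TCP at [0.255, 0.571, 0.405] pointing down, gripper open.
Joint ranges: [-179.83, 179.83], [-69.29, 118.12], [-61.27, 80.66], [-181.25, 117.63], [-171.15, -9.14], [-177.46, 177.46]. Speed limits (degrees/s): [159.86, 159.86, 180, 180, 180, 180].

### API

Orientations are given as a 3x3 rotation matrix whose columns are the frame's x, y, z axes.
In Python, from station import sense, eyes, r gives the robot as it stands.
- The arm moves only by the tool jog_arm, never from a script. Its argument "increments" is a list of rows, each a list of 4 numbers: the shift along the tool's x, y, z normalised to -1 to 1, where 1 is 0.02 m, then the turn about the tool's z normalised to -1 to 1, where 1 is 0.08 rad. A call has 1 to 10 rows; each row shifts and turns the commanded pose from where the row before left it, along the tool's axes as they then stand; what a row does not reach is not made up. A row lasts 1/10 s, in which the tool goes at most 50 mm and 8.59 degrees, less where a joint would pass 70% of its speed; a pose out of reach is approached as far as the arm can. A call with a number of a shift or a turn outside -1 to 1 is refused whole. A call with a gripper value outside its range is refused whole. "grip" is the finger opening in mm, from 0 to 87, set as the call begins (left out, the last holds). The fingers move at their own pace and stop on an object; the grip force is fixed at half the most. Time passes only in rows, so rows that do not move let the fingers close. It gives the time, the measured TCP pose, the force, the opening and the grip force at its end, in the units of the state.
- sense(): the state, without advancing time (a new reading comes with each control period).
- eyes.capture(name): name is "side" or "top"; returns the picture (400x640x3 uint8, blue, green, red); there is no depth.
- eyes.get_calibration(name): a dict with "camera_matrix" (3x3 intrinsics, pixels), "k1" (the pictures are not rectified: a ray, as slopes to the right and down, at radius r is drawn at 1 + k1 r^2 times it, then the intrinsics apply), "R" (3x3) and "t" (3): a world point X has camera coordinates R X + t. Camera axes: x right, y down, z forward; pixel columns grow to the right and rows downward; lengths in m; the calibration is good to about 2 mm. A picture is of the moment at which its call begins. get_calibration takes no time and is no camera call.
- r.finish_job(): hands the job in; it is judged then, once.
Trained networks look in the newest picture that a camera, given by its name, has taken for a name from the list of things; names that differ only in an ending like _2 or _b are one class to them, and where a whole thing is asked for, a point or a joint stands for the part that bears it (a point fixed in the world has none). Each returns a list of dicts, best first, with "conf" (0 to 1); they miss things now and then, are a little off and sometimes report something else, mostly with a low value. They report only what shows in the picture. A call takes as long as a camera call. They do not tell look-alikes from the thing itself.
- eyes.spot_in(camera, name): "centre" ([x, y, z] in m, in world coordinates, good to about 4 mm: the middle of the surface that is visible of it).
- eyes.outline_of(camera, name): "mask" (400x640 bool, what is visible of it).
The state is a dict: "time_s": time; "joints": joint angles; "joint_velocities": joint speeds; "effort": joint torques, N m; "tcp_pos": TCP position; "ee_rot": TCP orientation; "wrist_force": force on the tool from outside, world axes, zero at the start; "moment": the same for the moment, N m; "gripper_width": opening from 0.0 (shut) to 1.0 (fully open); "gripper_force": force on a finger pad.
Only numpy, scipy, OpenCV 4.12 (cv2) and the standard library are available. Lean on these libraries where they do the work, as an engineer would, in place of code of your own. Each camera call takes 0.05 s, during which the arm holds its last target. There are 200 camera calls.

### The job

Pack the dark wooden blanks into the open black case by shape: the two rectangular ones flat in the row beside the hinge, the round ones flat in the row at the front, where one already lies. The rectangular blank standing on edge in the rack must first be laid flat on the cork mat and let go there before it is packed. When all are in, press the lid down until it snaps fully shut, and leave the other things on the bench where they are.

Things in the scene. Friction and masses are not known exactly. Their poses are not given: they have to be found in the camera images.
- rect_rack: the rectangular blank that starts on edge in the rack: plain dark wood block 90 x 48 x 24 mm, 80 g. Origin at its centre; its x axis along the 90 mm length, y along the 48 mm width, z along the 24 mm thickness. At the start y is vertical (48 mm tall, standing on a 90 x 24 face, top 56 mm above the bench)
- rect_bench: the other rectangular blank, the same size and axes, lying flat on the bench (z vertical)
- round_a: round blank: plain dark wood disc, 48 mm diameter, 24 mm thick, 50 g, lying flat on the bench. Origin at its centre, z along its axis
- round_b: the other round blank, same size and axes, which already lies in the front row of the case at the start
- rack: fixed wooden rack 110 x 64 mm, 24 mm high, with one slot along its x axis: slot floor 8 mm above the bench, slot 27 mm wide and 98 mm long between cheeks 16 mm tall. Origin at the centre of its underside
- mat: fixed square cork mat 150 x 150 x 3 mm. Origin at the centre of its underside
- case: fixed shallow black case with red inside, 153 mm (x) by 214 mm (y), base tray 12 mm high: floor 4 mm thick, walls and the partition 5 mm thick rising 8 mm above the floor. Its y axis runs along the hinge; -x is the front, +x the hinge side. Two rows, each 64 mm wide (x) and 204 mm long (y). Origin at the centre of its underside
- rect_row (a point): centre of the floor of the row beside the hinge (for rectangular blanks), axes as the case
- round_row (a point): centre of the floor of the row at the front (for round blanks), axes as the case
- lid (a joint): angle of the case lid, rad: 0 shut, about 1.9 open, leaning back past upright. Stiff hinge: the lid stays where it is left. The lid is a shell 153 mm long and 214 mm wide, 25 mm tall outside, 20 mm deep inside. A sprung catch at the middle of the front holds the lid off at about 0.04 to 0.06 rad and needs roughly 10 to 15 N at the front edge to be pushed past; it then snaps to 0 and stays
- lid_hinge (a point): point on the hinge axis, mid-length, 12 mm above the bench; the axis runs along the case's y
- lid_press (a point): point on the lid's outer face, mid-width, 145 mm from the hinge axis and 8 mm from the front edge; z axis is the outward normal of the lid's outer face. When shut it is 37 mm above the bench, facing up. The outer face lies 25 mm from the hinge axis
- jar: bystander: clear jar with orange cap, 52 mm diameter, 60 mm tall; origin at the centre of its underside
- paint_pot: bystander: small amber pot, 40 mm diameter, 45 mm tall; origin at the centre of its underside
- tin: bystander: flat blue tin, 110 mm diameter, 30 mm tall; origin at the centre of its underside
- tape: bystander: roll of paper tape, 90 mm diameter, 24 mm tall, lying flat; origin at the centre of its underside
- cup: bystander: white cup, 70 mm diameter, 70 mm tall; origin at the centre of its underside
- white_jar: bystander: white jar, 44 mm diameter, 50 mm tall; origin at the centre of its underside
Mind the look-alikes: they are no part of the job. Leave any pink or red look-alike of the round_a alone.

How it is judged:
By the outcome, as a careful person would: the job done as asked, in the order asked, and still so for the second after the job is handed in, with the robot touching nothing.
It also fails if it takes over 72 s, if anything falls off the work surface, if the arm or the gripper's body presses on something with over 40 N, if the wrist force passes 120 N, or if a joint passes its speed limit or range.

## Working session

There is one attempt and no reset: what is moved stays moved. The work goes in short steps, Python scripts to look and compute and a tool call to move; the robot and the scene stay as the last step left them, time stands still between calls to the robot, and variables do not carry over. Pictures are saved under pics/ and viewed, at most 10 in all, crops included, and the job is handed in when it is done.

Besides the shell and the picture viewer there is one more tool, called as name(argument=value, ...), one argument or row to a line, values as JSON. jog_arm: Moves the arm, as the interface text tells. Its arguments: {"type":"object","properties":{"increments":{"type":"array"},"grip":{"type":"number"}},"required":["increments"]}

```bash
ls; mkdir -p pics; cat > h.py <<'E'
import numpy as np, cv2
from station import sense, eyes, r
def ray(cam,u,v):
    c=eyes.get_calibration(cam);K=np.array(c["camera_matrix"]);k=c["k1"]
    d=np.array([(u-K[0,2])/K[0,0],(v-K[1,2])/K[1,1]]);s=d.copy()
    for _ in range(20): s=d/(1+k*(s@s))
    R=np.array(c["R"]);t=np.array(c["t"])
    w=R.T@np.array([s[0],s[1],1]);return -R.T@t,w/np.linalg.norm(w)
def onz(cam,u,v,z):
    o,d=ray(cam,u,v);return o+d*(z-o[2])/d[2]
def proj(cam,X):
    c=eyes.get_calibration(cam);K=np.array(c["camera_matrix"]);p=np.array(c["R"])@np.array(X)+np.array(c["t"])
    s=p[:2]/p[2];s=s*(1+c["k1"]*(s@s));return K[:2,:2]@s+K[:2,2]
def tri(a,b):
    (o1,d1),(o2,d2)=ray(*a),ray(*b)
    A=np.c_[d1,-d2];x=np.linalg.lstsq(A,o2-o1,rcond=None)[0]
    p,q=o1+d1*x[0],o2+d2*x[1];return (p+q)/2,np.linalg.norm(p-q)
E
python3 - <<'E'
from h import *
s=sense();print(s)
for c in("side","top"):
    cv2.imwrite(f"pics/{c}0.png",eyes.capture(c)); o,d=ray(c,320,200);print(c,o,d)
for n in["rect_rack","round_a","rack","mat","case","lid"]:
    for c in("side","top"):
        print(n,c,[(round(x["conf"],2),np.round(x["centre"],3).tolist(),np.round(proj(c,x["centre"])).tolist()) for x in eyes.spot_in(c,n) if x["conf"]>.2])
E
```

```text
pics
{'time_s': 0.0, 'joints': array([ 8.07639143e+01,  2.20900557e+01,  3.78983959e-01, -3.01682454e-02,
       -6.84119185e+01, -1.48169486e+01]), 'joint_velocities': array([-0.09132288, -0.12566669, -0.05067514, -0.01504106,  0.03336352,
       -0.01954128]), 'effort': array([-3.71618062e-04, -3.90667641e+01,  1.87396735e+01,  4.21976522e+00,
        1.08321989e-02, -1.97143290e-04]), 'tcp_pos': array([0.25461486, 0.5705489 , 0.40365812]), 'ee_rot': array([[ 9.13089421e-01, -4.07758536e-01, -8.27777888e-04],
       [-4.07759369e-01, -9.13087145e-01, -2.04012374e-03],
       [ 7.60445214e-05,  2.20034959e-03, -9.99997576e-01]]), 'wrist_force': array([ 0.22886409,  0.44603625, -0.39662002]), 'moment': array([-0.00841448, -0.0894792 , -0.04492446]), 'gripper_force': 0.0, 'gripper_width': 1.0018174110866727}
side [ 0.27421144 -1.02029761  0.94811248] [ 0.21452183  0.73353125 -0.64491262]
top [ 0.35534291 -0.00993041  1.25567249] [ 0.15632962 -0.02440169 -0.98740347]
rect_rack side [(0.78, [0.546, 0.29, 0.055], [288.0, 146.0])]
rect_rack top [(0.59, [0.55, 0.306, 0.059], [205.0, 198.0]
[... 592 characters left out ...]
, 231.0]), (0.5, [0.474, 0.031, 0.026], [297.0, 225.0])]
rack side [(0.63, [0.535, 0.27, 0.018], [286.0, 159.0]), (0.57, [0.384, 0.285, 0.003], [241.0, 168.0])]
rack top [(0.42, [0.712, 0.332, 0.036], [201.0, 149.0])]
mat side [(0.98, [0.385, 0.286, -0.002], [241.0, 169.0]), (0.63, [0.635, -0.017, 0.072], [343.0, 194.0])]
mat top [(0.91, [0.382, 0.288, 0.007], [213.0, 255.0])]
case side [(0.87, [0.591, -0.026, 0.007], [329.0, 216.0])]
case top [(0.71, [0.58, -0.02, 0.014], [313.0, 191.0])]
lid side [(0.76, [0.638, -0.017, 0.072], [344.0, 194.0]), (0.75, [0.547, 0.29, 0.053], [288.0, 147.0]), (0.45, [0.535, 0.272, 0.019], [286.0, 159.0])]
lid top [(0.7, [0.634, -0.01, 0.071], [310.0, 170.0])]
```

```bash
sed -n 1,5p h.py >/dev/null; ls pics
```

```text
side0.png
top0.png
```

View pics/top0.png

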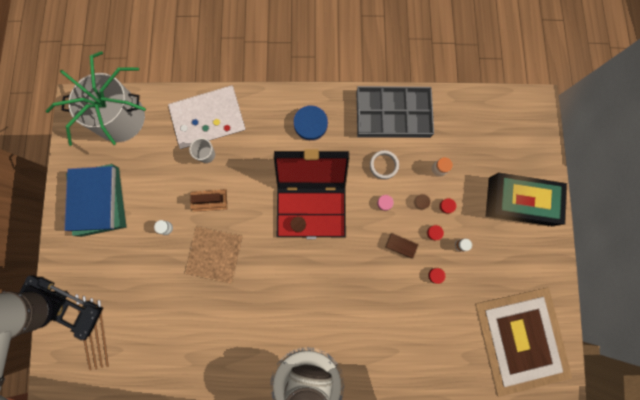

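View pics/side0.png

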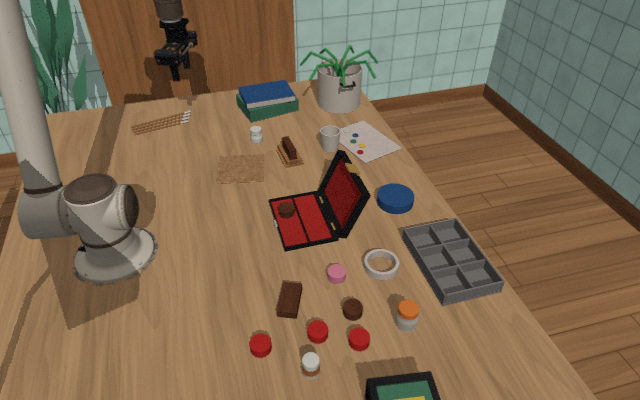

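```bash
cat >> h.py <<'E'
from scipy.optimize import minimize
def prism(kind,L=None,W=None,H=None):
    if kind=='disc': a=np.linspace(0,2*np.pi,32,endpoint=False);b=np.c_[L/2*np.cos(a),L/2*np.sin(a)]
    else: b=np.array([[1,1],[-1,1],[-1,-1],[1,-1]])*[L/2,W/2]
    return np.vstack([np.c_[b,b[:,:1]*0-H/2],np.c_[b,b[:,:1]*0+H/2]])
def hullmask(cam,P,S=4):
    q=np.array([proj(cam,p) for p in P]);q=(q+.5)*S-.5
    m=np.zeros((400*S,640*S),np.uint8);h=cv2.convexHull((q*16).astype(np.int32))
    cv2.fillConvexPoly(m,h,1,shift=4);return m
def fit(masks,pr,x0,fixz=None):
    S=4;M={c:cv2.resize(m.astype(np.uint8),None,fx=S,fy=S,interpolation=cv2.INTER_NEAREST) for c,m in masks.items()}
    def cost(v):
        c,s=np.cos(v[3]),np.sin(v[3]);P=pr@np.array([[c,s,0],[-s,c,0],[0,0,1]])+[v[0],v[1],v[2]]
        f=0
        for k,m in M.items():
            h=hullmask(k,P,S);f+=1-(h&m).sum()/(h|m).sum()
        return f/len(M)
    best=None
    st=np.array([.01,.01,.008,.15])
    sim=np.vstack([x0]+[np.array(x0)+st*np.eye(4)[i] for i in range(4)])
    b=minimize(cost,x0,method="Nelder-Mead",options=dict(initial_simplex=sim,maxiter=220,xatol=1e-4,fatol=1e-4))
    return b.x,b.fun
def pick(cam,name,uv):
    for o in eyes.outline_of(cam,name):
        m=o["mask"]; ys,xs=np.nonzero(m)
        if len(xs) and np.hypot(xs.mean()-uv[0],ys.mean()-uv[1])<12: return m
    print("no mask",cam,name)
E
python3 - <<'E'
from h import *
T=eyes.capture("top");S=eyes.capture("side")
def go(n,ut,us,pr,x0):
    m={}
    for c,uv in(("top",ut),("side",us)):
        k=pick(c,n,uv)
        if k is not None:m[c]=k
    if m:
        x,f=fit(m,pr,x0);print(n,list(m),np.round(x[:3],4),"yaw",round(np.degrees(x[3]),1),"1-IoU",round(f,3))
go("rect_bench",(402,246),(290,299),prism('b',.09,.048,.024),[.41,-.31,.012,-.5])
go("round_a",(422,203),(354,309),prism('disc',.048,0,.024),[.545,-.362,.012,0])
go("mat",(213,255),(241,169),prism('b',.15,.15,.003),[.384,.287,.0015,0])
go("rect_rack",(208,198),(288,147),prism('b',.09,.024,.048),[.55,.3,.032,0])
go("rack",(208,200),(290,152),prism('b',.11,.064,.024),[.55,.3,.012,0])
a=cv2.resize(T[135:255,260:460],None,fx=4,fy=4,interpolation=cv2.INTER_CUBIC)
b=cv2.resize(S[140:270,230:380],None,fx=4,fy=4,interpolation=cv2.INTER_CUBIC)
cv2.imwrite("pics/c1.png",a);cv2.imwrite("pics/c2.png",b)
E
```

```text
Traceback (most recent call last):
  File "h.py", line 38, in fit
    b=minimize(cost,x0,method="Nelder-Mead",options=dict(initial_simplex=sim,maxiter=220,xatol=1e-4,fatol=1e-4))
  File "h.py", line 33, in cost
    h=hullmask(k,P,S);f+=1-(h&m).sum()/(h|m).sum()
  File "h.py", line 24, in hullmask
    q=np.array([proj(cam,p) for p in P]);q=(q+.5)*S-.5
                ~~~~^^^^^^^
  File "h.py", line 12, in proj
    c=eyes.get_calibration(cam);K=np.array(c["camera_matrix"]);p=np.array(c["R"])@np.array(X)+np.array(c["t"])
ValueError: time passes only in moves, steps and waits
```

```bash
sed -i 's/eyes.get_calibration(cam)/CAL[cam]/; 2a CAL={k:eyes.get_calibration(k) for k in("side","top")}' h.py
cat > m1.py <<'E'
from h import *
T=eyes.capture("top");S=eyes.capture("side")
a=cv2.resize(T[135:255,260:460],None,fx=4,fy=4,interpolation=cv2.INTER_CUBIC)
b=cv2.resize(S[140:270,230:380],None,fx=4,fy=4,interpolation=cv2.INTER_CUBIC)
cv2.imwrite("pics/c1.png",a);cv2.imwrite("pics/c2.png",b)
def go(n,ut,us,pr,x0):
    m={}
    for c,uv in(("top",ut),("side",us)):
        k=pick(c,n,uv)
        if k is not None:m[c]=k
    if m:
        x,f=fit(m,pr,x0);print(n,list(m),np.round(x[:3],4),"yaw",round(np.degrees(x[3]),1),"1-IoU",round(f,3))
go("rect_bench",(402,246),(290,299),prism('b',.09,.048,.024),[.41,-.31,.012,-.5])
go("round_a",(422,203),(354,309),prism('disc',.048,0,.024),[.545,-.362,.012,0])
go("mat",(213,255),(241,169),prism('b',.15,.15,.003),[.384,.287,.0015,0])
go("rect_rack",(208,198),(288,147),prism('b',.024,.09,.048),[.55,.3,.032,0])
go("rack",(208,200),(290,152),prism('b',.064,.11,.024),[.55,.3,.012,0])
print(sense()["time_s"])
E
python3 m1.py
```

```text
rect_bench ['top', 'side'] [ 0.4115 -0.2882  0.0072] yaw -111.1 1-IoU 0.121
round_a ['top', 'side'] [ 0.5464 -0.3592  0.0107] yaw 5.0 1-IoU 0.112
mat ['top', 'side'] [ 0.3845  0.2913 -0.0024] yaw -11.4 1-IoU 0.027
rect_rack ['top', 'side'] [0.553  0.3084 0.0349] yaw 2.5 1-IoU 0.194
rack ['top', 'side'] [0.5517 0.3099 0.0055] yaw 2.6 1-IoU 0.485
1.5
```

```bash
sleep 1; ls pics
```

```text
c1.png
c2.png
side0.png
top0.png
```

View pics/c1.png

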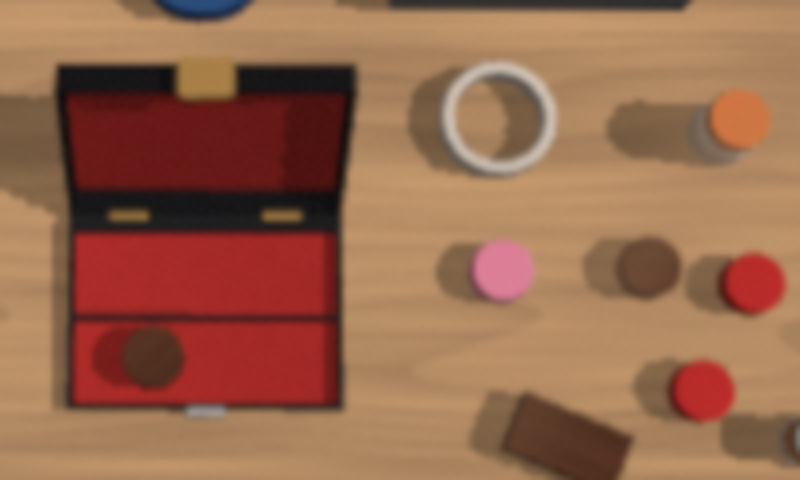

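View pics/c2.png

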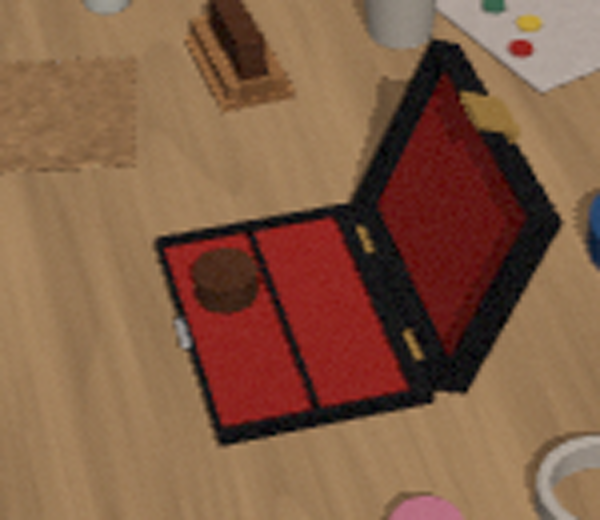

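```bash
cat >> h.py <<'E'
def up(img): return cv2.resize(img,None,fx=4,fy=4,interpolation=cv2.INTER_CUBIC).astype(float)
def dark(cam,img,uv,rad,thr,blob=True):
    U=up(img)[:,:,2];m=(U<thr).astype(np.uint8)
    w=np.zeros_like(m);cv2.circle(w,(int(uv[0]*4),int(uv[1]*4)),int(rad*4),1,-1);m&=w
    n,l,s,_=cv2.connectedComponentsWithStats(m);
    return (l==1+np.argmax(s[1:,4])).astype(np.uint8)
def fitU(M,pr,x0,fz=None):
    x0=np.array(x0,float)
    def cost(v):
        c,s=np.cos(v[2]),np.sin(v[2]);z=fz if fz is not None else v[3]
        f=0
        for k,m in M.items():
            h=0
            for p in (pr if isinstance(pr,list) else [pr]):
                P=p@np.array([[c,s,0],[-s,c,0],[0,0,1]])+[v[0],v[1],z];h=h|hullmask(k,P)
            f+=1-(h&m).sum()/(h|m).sum()
        return f/len(M)
    n=len(x0);sim=np.vstack([x0]+[x0+np.array([.01,.01,.12,.008])[:n]*np.eye(n)[i] for i in range(n)])
    b=minimize(cost,x0,method="Nelder-Mead",options=dict(initial_simplex=sim,maxiter=160,xatol=1e-4,fatol=1e-4))
    return np.r_[np.round(b.x[:2],4),round(np.degrees(b.x[2]),1),np.round(b.x[3:],4),round(b.fun,3)]
E
cat > m2.py <<'E'
from h import *
I={"top":cv2.imread("pics/top0.png"),"side":cv2.imread("pics/side0.png")}
T,S=I["top"],I["side"]
print("bench block px",T[246,402],"shadow",T[241,382],"side blk",S[295,290],S[310,288],"side shadow",S[290,277],"rack wood",T[205,200],"rackblk",T[197,208])
def run(n,ut,us,rad,thr,pr,x0):
    M={c:dark(c,I[c],uv,rd,t) for c,uv,rd,t in(("top",ut,rad[0],thr[0]),("side",us,rad[1],thr[1]))}
    print(n,[int(m.sum()/16) for m in M.values()],fitU(M,pr,x0),*[(c,fitU({c:M[c]},pr,x0[:3],x0[3])) for c in M])
run("bench",(402,246),(290,299),(24,24),(95,95),prism('b',.09,.048,.024),[.41,-.29,1.15,.012])
run("round",(422,202),(354,309),(12,14),(95,95),prism('disc',.048,0,.024),[.546,-.36,0,.012])
run("roundb",(297,225),(286,209),(12,14),(95,95),prism('disc',.048,0,.024),[.472,.028,0,.016])
run("rackblk",(208,197),(289,147),(22,18),(80,80),prism('b',.024,.09,.048),[.55,.306,0.04,.032])
M={}
for c,(u0,v0,u1,v1) in(("top",(276,191,347,238)),("side",(262,185,345,252))):
    U=up(I[c]);m=((U[:,:,2]>105)&(U[:,:,1]<75)).astype(np.uint8)
    w=np.zeros_like(m);w[v0*4:v1*4,u0*4:u1*4]=1;m&=w
    if c=="side":  # drop lid part
        n,l,s,_=cv2.connectedComponentsWithStats(m);i=1+np.argsort(-s[1:,4])[:2];print(s[i]);m=np.isin(l,i).astype(np.uint8)
    # fill the blank
    disc=dark(c,I[c],(297,225) if c=="top" else (286,209),12,105);m|=cv2.dilate(disc,np.ones((5,5),np.uint8))
    M[c]=m;cv2.imwrite(f"pics/m_{c}.png",m*255)
q=lambda x:np.array([[x+sx*.032,sy*.102,0] for sx,sy in((1,1),(1,-1),(-1,-1),(-1,1))])
P=[q(.0345),q(-.0345)]
for z in(.012,.009):print("case z",z,fitU(M,P,[.535,-.015,0],z),*[(c,fitU({c:M[c]},P,[.5,-.015,0],z)) for c in M])
E
python3 m2.py
```

```text
bench block px [37 53 87] shadow [ 71  99 129] side blk [30 48 80] [34 49 82] side shadow [ 84 117 150] rack wood [ 65 103 154] rackblk [34 49 82]
bench [409, 743] [ 4.108e-01 -2.872e-01  6.720e+01  7.400e-03  1.270e-01] ('top', array([ 0.409 , -0.2866, 67.9   ,  0.206 ])) ('side', array([ 4.109e-01, -2.890e-01,  6.730e+01,  5.400e-02]))
round [9, 359] [ 5.534e-01 -3.430e-01  1.480e+01 -1.260e-02  5.130e-01] ('top', array([ 0.5411, -0.3418,  4.    ,  0.955 ])) ('side', array([ 0.5464, -0.3585,  1.1   ,  0.103 ]))
roundb [164, 314] [0.479  0.0309 2.3    0.0111 0.27  ] ('top', array([0.4768, 0.0303, 4.2   , 0.207 ])) ('side', array([ 0.4782,  0.0265, -1.6   ,  0.34  ]))
rackblk [118, 197] [0.5524 0.3053 0.3    0.0342 0.469 ] ('top', array([ 0.5507,  0.3044, -0.8   ,  0.647 ])) ('side', array([0.553 , 0.3091, 1.1   , 0.288 ]))
[[ 1176   779   150   186 15139]
 [ 1085   795   145   190 11980]]
case z 0.012 [ 0.5081 -0.0122 -0.3     0.065 ] ('top', array([ 0.5081, -0.0101, -0.3   ,  0.033 ])) ('side', array([ 0.5073, -0.012 , -0.8   ,  0.097 ]))
case z 0.009 [ 0.5085 -0.0092 -0.1     0.061 ] ('top', array([ 0.5085, -0.0096, -0.2   ,  0.029 ])) ('side', array([ 0.5091, -0.0089, -0.3   ,  0.091 ]))
```

```bash
sed -i 's/(95,95)/(115,112)/;s/(80,80)/(100,95)/' m2.py; python3 m2.py; python3 - <<'E'
import cv2,numpy as np
T=cv2.imread("pics/top0.png");S=cv2.imread("pics/side0.png")
a=cv2.resize(T[260:360,0:120],(480,400),interpolation=cv2.INTER_CUBIC);b=cv2.resize(S[0:100,140:220],(320,400),interpolation=cv2.INTER_CUBIC)
cv2.imwrite("pics/g.png",np.hstack([a,b]))
E
```

```text
bench block px [37 53 87] shadow [ 71  99 129] side blk [30 48 80] [34 49 82] side shadow [ 84 117 150] rack wood [ 65 103 154] rackblk [34 49 82]
bench [503, 787] [ 4.102e-01 -2.876e-01  6.660e+01  9.700e-03  4.900e-02] ('top', array([ 4.091e-01, -2.872e-01,  6.700e+01,  4.700e-02])) ('side', array([ 4.108e-01, -2.892e-01,  6.690e+01,  2.500e-02]))
round [178, 390] [ 0.5477 -0.3566  8.3     0.0087  0.127 ] ('top', array([ 0.5473, -0.358 ,  4.8   ,  0.192 ])) ('side', array([ 0.5466, -0.3589, -2.    ,  0.066 ]))
roundb [229, 341] [0.4778 0.0306 2.7    0.0116 0.239 ] ('top', array([ 0.4774,  0.0304, -5.2   ,  0.146 ])) ('side', array([0.4773, 0.026 , 3.8   , 0.331 ]))
rackblk [286, 219] [0.5527 0.3074 2.2    0.0354 0.196 ] ('top', array([ 0.5535,  0.309 , -0.1   ,  0.156 ])) ('side', array([0.5526, 0.3067, 2.    , 0.226 ]))
[[ 1176   779   150   186 15139]
 [ 1085   795   145   190 11980]]
case z 0.012 [ 0.5081 -0.0122 -0.3     0.065 ] ('top', array([ 0.5081, -0.0101, -0.3   ,  0.033 ])) ('side', array([ 0.5073, -0.012 , -0.8   ,  0.097 ]))
case z 0.009 [ 0.5085 -0.0092 -0.1     0.061 ] ('top', array([ 0.5085, -0.0096, -0.2   ,  0.029 ])) ('side', array([ 0.5091, -0.0089, -0.3   ,  0.091 ]))
```

View pics/g.png

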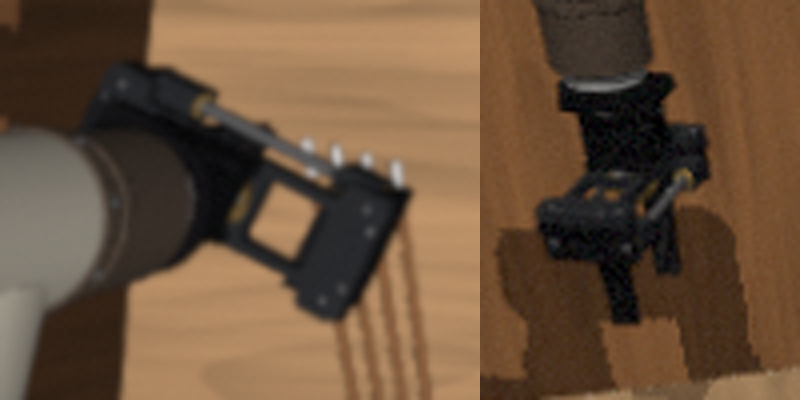

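jog_arm(
  increments=[
    [0,0,0.4,1],
    [0,0,0.4,1],
    [0,0,0.4,1],
    [0,0,0.4,1],
    [0,0,0.4,1],
    [0,0,0.4,1],
    [0,0,0.4,1],
    [0,0,0.4,1],
    [0,0,0.4,1],
    [0,0,0.4,1],
  ],
  grip=60,
)

```text
time_s: 2.5
tcp_pos: [0.2547, 0.5708, 0.3245]
ee_rot: [[0.341, -0.94, 0.0], [-0.94, -0.341, 0.0], [-0.0, -0.0, -1.0]]
wrist_force: [0.9, 0.1, -0.5]
gripper_width: 0.687
gripper_force: 0.0
```

jog_arm(
  increments=[
    [0,0,0.4,1],
    [0,0,0.4,1],
    [0,0,0.4,1],
    [0,0,0.4,1],
    [0,0,0.4,0.3],
    [0.9,-1,0,0],
    [0.9,-1,0,0],
    [0.9,-1,0,0],
    [0.9,-1,0,0],
    [0.9,-1,0,0],
  ],
)

```text
time_s: 3.5
tcp_pos: [0.356, 0.4808, 0.2847]
ee_rot: [[0.008, -1.0, 0.0], [-1.0, -0.008, 0.0], [-0.0, -0.0, -1.0]]
wrist_force: [-0.2, 0.8, 0.2]
gripper_width: 0.693
gripper_force: 0.0
```

jog_arm(
  increments=[
    [0.87,-0.98,0,0],
    [0.87,-0.98,0,0],
    [0.87,-0.98,0,0],
    [0.87,-0.98,0,0],
    [0.87,-0.98,0,0],
    [0.87,-0.98,0,0],
    [0.87,-0.98,0,0],
    [0.87,-0.98,0,0],
    [0.87,-0.98,0,0],
    [0.87,-0.98,0,0],
  ],
)

```text
time_s: 4.5
tcp_pos: [0.5533, 0.3081, 0.2847]
ee_rot: [[0.008, -1.0, 0.0], [-1.0, -0.008, 0.0], [-0.0, -0.0, -1.0]]
wrist_force: [0.1, -0.4, -0.2]
gripper_width: 0.686
gripper_force: 0.0
```

```bash
python3 - <<'E'
from h import *
T=eyes.capture("top");S=eyes.capture("side");s=sense();print(s["tcp_pos"])
cv2.imwrite("pics/t1.png",np.hstack([cv2.resize(T[150:250,160:260],(400,400),interpolation=2),cv2.resize(S[100:200,240:340],(400,400),interpolation=2)]))
E
```

```text
[0.55439616 0.30688766 0.28445408]
```

View pics/t1.png

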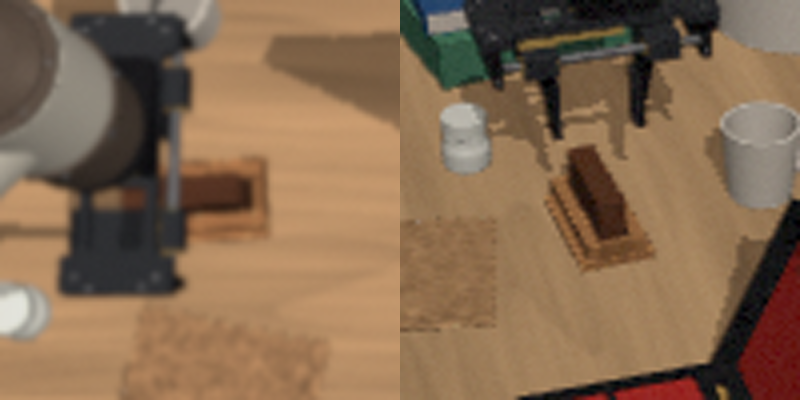

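jog_arm(
  increments=[
    [0,0,0.8,0],
    [0,0,0.8,0],
    [0,0,0.8,0],
    [0,0,0.6,0],
    [0,0,0.4,0],
  ],
)

```text
time_s: 5.1
tcp_pos: [0.5521, 0.309, 0.2156]
ee_rot: [[0.008, -1.0, -0.001], [-1.0, -0.008, -0.001], [0.001, 0.001, -1.0]]
wrist_force: [0.4, 0.1, 0.0]
gripper_width: 0.688
gripper_force: 0.0
```

jog_arm(
  increments=[
    [0,0,0,0],
    [0,0,0,0],
    [0,0,0,0],
    [0,0,0,0],
    [0,0,0,0],
  ],
  grip=10,
)

```text
time_s: 5.6
tcp_pos: [0.5526, 0.3089, 0.2173]
ee_rot: [[0.007, -1.0, 0.001], [-1.0, -0.007, 0.001], [-0.001, -0.001, -1.0]]
wrist_force: [-0.4, 0.2, -0.3]
gripper_width: 0.318
gripper_force: 0.0
```

jog_arm(
  increments=[
    [0,0,0,0],
    [0,0,0,0],
    [0,0,0,0],
  ],
)

```text
time_s: 5.9
tcp_pos: [0.553, 0.3089, 0.2173]
ee_rot: [[0.007, -1.0, 0.002], [-1.0, -0.007, 0.001], [-0.001, -0.002, -1.0]]
wrist_force: [1.7, -0.7, 1.0]
gripper_width: 0.274
gripper_force: 29.5
```

jog_arm(
  increments=[
    [0,0,-0.7,0],
    [0,0,-1,0],
    [0,0,-1,0],
    [0,0,-0.3,0],
  ],
)

```text
time_s: 6.3
tcp_pos: [0.5526, 0.3091, 0.2791]
ee_rot: [[0.007, -1.0, 0.002], [-1.0, -0.007, 0.002], [-0.002, -0.002, -1.0]]
wrist_force: [0.7, 0.5, -0.0]
gripper_width: 0.276
gripper_force: 29.4
```

jog_arm(
  increments=[
    [0.13,0.95,0,0],
    [0.13,0.95,0,0],
    [0.13,0.95,0,0],
    [0.13,0.95,0,0],
    [0.13,0.95,0,0],
    [0.13,0.95,0,0],
    [0.13,0.95,0,0],
  ],
)

```text
time_s: 7.0
tcp_pos: [0.4184, 0.2892, 0.2761]
ee_rot: [[0.006, -1.0, -0.002], [-1.0, -0.006, -0.001], [0.001, 0.002, -1.0]]
wrist_force: [-1.0, -0.3, 0.3]
gripper_width: 0.276
gripper_force: 29.4
```

jog_arm(
  increments=[
    [0,0,0.8,0],
    [0,0,0.8,0],
    [0,0,0.8,0],
    [0,0,0.5,0],
    [0,0,0.3,0],
    [0,0,0,0],
  ],
)

```text
time_s: 7.6
tcp_pos: [0.4197, 0.2897, 0.2126]
ee_rot: [[0.007, -1.0, -0.0], [-1.0, -0.007, -0.001], [0.001, 0.0, -1.0]]
wrist_force: [0.2, 0.3, -0.2]
gripper_width: 0.273
gripper_force: 29.7
```

jog_arm(
  increments=[
    [0,0,0,0],
    [0,0,0,0],
    [0,0,0,0],
    [0,0,-0.1,0],
    [0,0,-0.2,0],
    [0,0,-0.1,0],
    [0,0,0,0],
    [0,0,0,0],
    [0,0,0,0],
    [0,0,0,0],
  ],
  grip=87,
)

```text
time_s: 8.6
tcp_pos: [0.4196, 0.2896, 0.2206]
ee_rot: [[0.007, -1.0, -0.0], [-1.0, -0.007, -0.0], [0.0, 0.0, -1.0]]
wrist_force: [-0.4, 0.8, 0.7]
gripper_width: 0.99
gripper_force: 0.0
```

jog_arm(
  increments=[
    [0,0.5,0,0],
    [0,0.5,0,0],
    [0,0.4,0,0],
    [0,0.3,0,0],
    [0,0.3,0,0],
    [0,0.3,0,0],
    [0,0.3,0,0],
    [0,0.2,0,0],
    [0,0,0,0],
  ],
)

```text
time_s: 9.5
tcp_pos: [0.3632, 0.2892, 0.2207]
ee_rot: [[0.007, -1.0, -0.0], [-1.0, -0.007, -0.0], [0.0, 0.0, -1.0]]
wrist_force: [-0.1, 0.0, 0.9]
gripper_width: 1.003
gripper_force: 0.0
```

```bash
cat > look.py <<'E'
import sys
from h import *
n,t,s=sys.argv[1],eval(sys.argv[2]),eval(sys.argv[3])
T=eyes.capture("top");S=eyes.capture("side")
f=lambda I,b:cv2.resize(I[b[1]:b[1]+b[2],b[0]:b[0]+b[2]],(400,400),interpolation=2)
cv2.imwrite(f"pics/{n}.png",np.hstack([f(T,t),f(S,s)]));cv2.imwrite("pics/Tn.png",T);cv2.imwrite("pics/Sn.png",S)
E
python3 look.py t2 "(160,190,100)" "(190,90,120)"
```

```text
(no output)
```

View pics/t2.png

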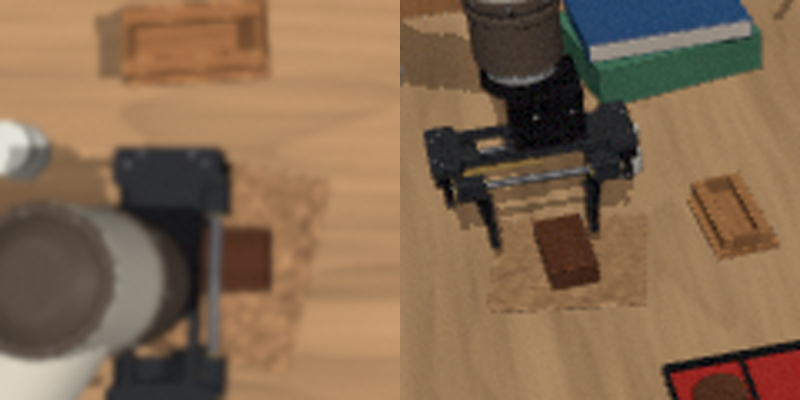

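```bash
cat > m3.py <<'E'
from h import *
S=cv2.imread("pics/Sn.png")
# block near side crop(165+..): pixel = 190+565/400*... 
m=dark("side",S,(190+(567-400)*.3,90+252*.3),13,100)
for z in (.015,):print(int(m.sum()/16),fitU({"side":m},prism('b',.048,.09,.024),[.384,.29,0],z))
E
python3 m3.py
```

```text
346 [0.3818 0.2856 1.1    0.138 ]
```

jog_arm(
  increments=[
    [0,-0.5,0,0],
    [0,-0.45,0,0],
    [0,0,0.5,0],
    [0,0,0.4,0],
    [0,0,0.18,0],
    [0,0,0,0],
  ],
)

```text
time_s: 10.2
tcp_pos: [0.3824, 0.289, 0.1981]
ee_rot: [[0.007, -1.0, -0.002], [-1.0, -0.007, -0.002], [0.002, 0.002, -1.0]]
wrist_force: [-0.1, 0.0, 0.4]
gripper_width: 1.002
gripper_force: 0.0
```

jog_arm(
  increments=[
    [0,0,0,0],
    [0,0,0,0],
    [0,0,0,0],
    [0,0,0,0],
    [0,0,0,0],
    [0,0,0,0],
    [0,0,0,0],
    [0,0,0,0],
  ],
  grip=35,
)

```text
time_s: 11.0
tcp_pos: [0.3827, 0.2894, 0.1993]
ee_rot: [[0.007, -1.0, 0.0], [-1.0, -0.007, 0.0], [-0.0, -0.0, -1.0]]
wrist_force: [-1.3, 0.3, 1.9]
gripper_width: 0.546
gripper_force: 29.8
```

jog_arm(
  increments=[
    [0,0,-0.8,0],
    [0.4,-0.2,-1,0],
    [0.95,-0.52,-1,0],
    [1,-0.55,0,0],
    [1,-0.55,0,0],
    [1,-0.55,0,0],
    [1,-0.55,0,0],
    [1,-0.55,0,0],
    [1,-0.55,0,0],
    [1,-0.55,0,0],
  ],
)

```text
time_s: 12.0
tcp_pos: [0.4755, 0.1221, 0.255]
ee_rot: [[0.007, -1.0, -0.0], [-1.0, -0.007, -0.0], [0.0, 0.0, -1.0]]
wrist_force: [-1.1, 0.8, -0.2]
gripper_width: 0.547
gripper_force: 29.9
```

jog_arm(
  increments=[
    [1,-0.55,0,0],
    [1,-0.55,0,0],
    [1,-0.55,0,0],
    [0.9,-0.5,0,0],
    [0,0,0,0],
  ],
)

```text
time_s: 12.5
tcp_pos: [0.5195, 0.0438, 0.2548]
ee_rot: [[0.004, -1.0, -0.0], [-1.0, -0.004, -0.0], [0.0, 0.0, -1.0]]
wrist_force: [-0.2, -0.2, -0.6]
gripper_width: 0.546
gripper_force: 29.9
```

```bash
cat > avg.py <<'E'
from h import *
T=eyes.capture("top");S=eyes.capture("side")
cv2.imwrite("pics/Tn.png",T);cv2.imwrite("pics/Sn.png",S)
s=sense();print(s["time_s"],s["tcp_pos"],s["gripper_width"],s["gripper_force"])
for n in("round_a","rect_rack","lid"):
  for c in("top","side"):
    print(n,c,[(round(x["conf"],2),np.round(x["centre"],3).tolist()) for x in eyes.spot_in(c,n) if x["conf"]>.4])
E
python3 avg.py
```

```text
12.6 [0.51858216 0.04507977 0.25475405] 0.5461921069420147 29.855568408966064
round_a top [(0.7, [0.541, -0.242, 0.028]), (0.69, [0.324, -0.391, 0.023]), (0.65, [0.455, -0.392, 0.024]), (0.64, [0.539, -0.359, 0.023]), (0.48, [0.531, -0.436, 0.023])]
round_a side [(0.96, [0.532, -0.448, 0.026]), (0.9, [0.322, -0.4, 0.031]), (0.88, [0.545, -0.366, 0.022]), (0.84, [0.543, -0.25, 0.024]), (0.77, [0.45, -0.399, 0.021]), (0.65, [0.473, 0.02, 0.027])]
rect_rack top [(0.66, [0.648, -0.413, 0.06])]
rect_rack side [(0.98, [0.514, 0.02, 0.078])]
lid top [(0.78, [0.645, -0.035, 0.096])]
lid side [(0.86, [0.638, -0.02, 0.071])]
```

jog_arm(
  increments=[
    [0.15,0.15,0.6,0],
    [0,0,0.6,0],
    [0,0,0.5,0],
    [0,0,0.35,0],
    [0,0,0,0],
  ],
)

```text
time_s: 13.4
tcp_pos: [0.5187, 0.0436, 0.2176]
ee_rot: [[0.011, -1.0, 0.008], [-1.0, -0.011, 0.001], [-0.0, -0.008, -1.0]]
wrist_force: [-1.2, -1.0, 19.0]
gripper_width: 0.556
gripper_force: 30.8
```

jog_arm(
  increments=[
    [0,0,0,0],
    [0,0,0,0],
    [0,0,0,0],
  ],
  grip=62,
)

```text
time_s: 13.7
tcp_pos: [0.5156, 0.0423, 0.2135]
ee_rot: [[0.007, -1.0, -0.001], [-1.0, -0.007, -0.0], [0.0, 0.001, -1.0]]
wrist_force: [-0.6, 0.6, 0.7]
gripper_width: 0.694
gripper_force: 0.0
```

jog_arm(
  increments=[
    [0,0,-0.8,0],
    [0,0,-0.8,0],
    [0,0,-0.8,0],
  ],
)

```text
time_s: 14.0
tcp_pos: [0.5155, 0.0423, 0.2617]
ee_rot: [[0.007, -1.0, -0.002], [-1.0, -0.007, -0.001], [0.001, 0.002, -1.0]]
wrist_force: [-0.1, -0.0, -0.3]
gripper_width: 0.711
gripper_force: 0.0
```

```bash
python3 look.py t3 "(260,150,100)" "(250,160,100)"
```

```text
(no output)
```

View pics/t3.png

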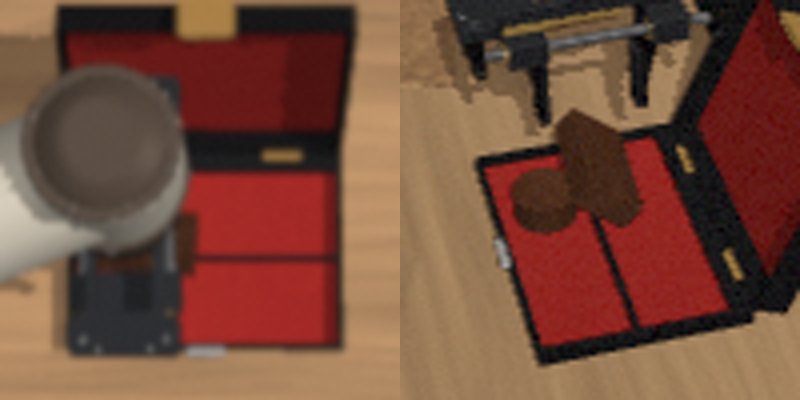

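jog_arm(
  increments=[
    [0,1,0,0],
    [0,1,0,0],
    [0,1,0,0],
    [0,0,0,0],
    [0,0,0,0],
    [0,0,0.5,0],
    [0,0,0.5,0],
    [0,0,0.6,0],
    [0,0,0.6,0],
    [0,0,0.2,0],
  ],
  grip=0,
)

```text
time_s: 15.1
tcp_pos: [0.4556, 0.0417, 0.212]
ee_rot: [[0.006, -1.0, -0.004], [-1.0, -0.006, -0.002], [0.002, 0.004, -1.0]]
wrist_force: [-0.8, -0.4, 0.2]
gripper_width: 0.011
gripper_force: 0.0
```

jog_arm(
  increments=[
    [0,-0.3,0,0],
    [0,-0.3,0,0],
    [0,-0.3,0,0],
    [0,-0.3,0,0],
    [0,-0.3,0,0],
    [0,-0.3,0,0],
    [0,-0.3,0,0],
    [0,0,0,0],
  ],
)

```text
time_s: 15.9
tcp_pos: [0.4987, 0.0423, 0.2142]
ee_rot: [[0.007, -1.0, 0.001], [-1.0, -0.007, 0.0], [-0.0, -0.001, -1.0]]
wrist_force: [0.3, -0.3, -0.4]
gripper_width: 0.006
gripper_force: 0.1
```

```bash
cat > m4.py <<'E'
from h import *
import sys
S=eyes.capture("side");T=eyes.capture("top");cv2.imwrite("pics/Sn.png",S);cv2.imwrite("pics/Tn.png",T)
y=float(sys.argv[1])
uv=proj("side",[.543,y,.016]);m=dark("side",S,uv,21,100)
print(uv,int(m.sum()/16),fitU({"side":m},prism('b',.048,.09,.024),[.543,y,0],.016),fitU({"side":m},prism('b',.048,.09,.024),[.543,y,0,.016]))
E
python3 m4.py .042
```

```text
[306.44739371 202.0653447 ] 965 [ 0.5261  0.0566 10.2     0.519 ] [0.5227 0.0463 9.8    0.0266 0.514 ]
```

```bash
cat > m4.py <<'E'
from h import *
import sys
def brown(cam,I,uv,rad):
    U=up(I);B,G,R=U[...,0],U[...,1],U[...,2]
    m=((R-B>22)&(R<118)&(G>.45*R)).astype(np.uint8);w=np.zeros_like(m);cv2.circle(w,(int(uv[0]*4),int(uv[1]*4)),int(rad*4),1,-1);m&=w
    m=cv2.morphologyEx(m,cv2.MORPH_OPEN,np.ones((5,5),np.uint8))
    n,l,s,_=cv2.connectedComponentsWithStats(m);i=1+np.argmax(s[1:,4]);return (l==i).astype(np.uint8),s[i]//4
if __name__=="__main__":
    if len(sys.argv)<3:
        S=eyes.capture("side");T=eyes.capture("top");cv2.imwrite("pics/Sn.png",S);cv2.imwrite("pics/Tn.png",T)
    S=cv2.imread("pics/Sn.png");y=float(sys.argv[1]);pr=prism('b',.048,.09,.024)
    m,s=brown("side",S,proj("side",[.543,y,.016]),24)
    print("bbox",s,"exp",cv2.boundingRect(cv2.findNonZero(hullmask("side",pr+[.543,y,.016])))[0:4],fitU({"side":m},pr,[.543,y,0],.016))
    U=S[int(190):int(225):2,270:330:2];
    for r_ in U: print("".join('#' if (int(p[2])-int(p[0])>22 and p[2]<118 and p[1]>.45*p[2]) else 'r' if p[2]>100 and p[1]<.45*p[2] else 'k' if p.max()<60 else '.' for p in r_))
E
python3 m4.py .042 x
```

```text
bbox [ 296  189   19   25 1367] exp (1181, 755, 95, 113) [ 0.5388  0.0497 -9.6     0.243 ]
.#...##kkkkkkk####......kkkkrr
#..#.##..kkkkk######kkkkkkk.rr
.........kkkk########.kkkkkk.r
.......##kkkk#######rr.kk#kkkr
..#kkkkkkkkkk########rrkk.kkk.
kkkk.rrrr.kkk########rrkk##kk#
krrrrrr###kkk#########rrkk.kkk
krrrr#######kk########rrkkkkkk
#.rr########.k.#######.r.kkkkk
#krr########rk#########rrkkkkk
.krr.#######rkk########rr.kkkk
.#.r.#######r.krr#####rrrrkkkk
.#krr#######rrkrrrr.#.rrrr.kkk
..krr.#####rrr..rrrrrrrrrrrkkk
..#.rrrrrrrrrrrkrrrrrrrrrrrkkk
...krrrrrrrrrrr#rrrrrrrrrrrrkk
....rrrrrrrrrrr.#rrrrrrrrrrrkk
.....rrrrrrrrrrrkrrrrrrrrrrr.k
```

jog_arm(
  increments=[
    [0,0.3,-0.8,0],
    [0.5,0.3,-0.8,0],
    [1,0.25,-0.6,0],
    [1,0.25,0,0],
    [1,0.25,0,0],
    [1,0.25,0,0],
    [1,0.25,0,0],
    [1,0.25,0,0],
    [1,0.25,0,0],
    [1,0.25,0,0],
  ],
  grip=75,
)

```text
time_s: 17.0
tcp_pos: [0.4465, -0.1288, 0.2582]
ee_rot: [[0.007, -1.0, 0.0], [-1.0, -0.007, 0.0], [-0.0, -0.0, -1.0]]
wrist_force: [0.5, 0.4, -0.3]
gripper_width: 0.816
gripper_force: 0.0
```

```bash
python3 m4.py .042
```

```text
bbox [285 208  10   6 128] exp (1181, 755, 95, 113) [0.543 0.042 0.    1.   ]
##.#kkkkkkkkkkkkkkkkkkkkkkkkrr
#.##kkkkkkkkkkkkkkkkkkkkkkkkrr
#..#kkkkkkkkkkkkkkkkkkkkkkkk.r
.kkkkkkkkkkkkkkkkkkkkkkkkkkkkr
kkkkkkkkkkkkkkkkkkkkkkkkkkkkk.
kkkkkkkkkkkkkkkkkkkkkkkkkkkkkk
k..k##kkkkkkkkkkkkkkkkkkkkkkkk
...#kkkkkkkkkkkkkkkkkkkkkkkkkk
#kr.kkkkkkkkkkkkkkkkkkk.kkkkkk
kkkkkkkkkkkkkk#kkkkkkkkrkkkkkk
kkkkkkk#...##kk#k#kkkkk...kkkk
kk#...######.kkk..kkkkkkrkkkkk
.#krr#####k.......#kkkk#r.kkkk
k#kr.k.......##kkkkkkk.rrrrkkk
kk......#rrrrr.kkkkrrrrrrrrkkk
kk.krrrrrrrrrrrkkkrrrrrrrrrrkk
kk..rrrrrrrrrrrkkkrrrrrrrrrrkk
kk#..rrrrrrrrrrkkkrrrrrrrrrr.k
```

jog_arm(
  increments=[
    [1,0.23,0,0],
    [1,0.23,0,0],
    [1,0.23,0,0],
    [1,0.23,0,0],
    [1,0.23,0,0],
    [1,0.23,0,0],
    [1,0.23,0,0],
    [0.95,0.2,0,0],
    [0,0,0,1],
    [0,0,0,1],
  ],
)

```text
time_s: 18.1
tcp_pos: [0.4119, -0.2874, 0.2581]
ee_rot: [[-0.156, -0.988, 0.0], [-0.988, 0.156, 0.0], [-0.0, -0.0, -1.0]]
wrist_force: [0.6, 0.9, -0.2]
gripper_width: 0.861
gripper_force: 0.0
```

jog_arm(
  increments=[
    [0,0,0,1],
    [0,0,0,1],
    [0,0,0,0.9],
    [0,0,0,0],
  ],
)

```text
time_s: 18.5
tcp_pos: [0.4121, -0.2868, 0.2582]
ee_rot: [[-0.375, -0.927, 0.0], [-0.927, 0.375, 0.0], [-0.0, -0.0, -1.0]]
wrist_force: [0.4, -0.2, 0.8]
gripper_width: 0.866
gripper_force: 0.0
```

```bash
python3 m4.py .042; python3 - <<'E'
from m4 import *
T=cv2.imread("pics/Tn.png");pr=prism('b',.048,.09,.024)
for y in(.042,):
    m,s=brown("top",T,proj("top",[.543,y,.016]),20);print(s,fitU({"top":m},pr,[.543,y,0],.016))
    m,s=brown("top",T,proj("top",[.475,.03,.016]),13);print("roundb",s,fitU({"top":m},prism('disc',.048,0,.024),[.475,.03,0],.016))
p=[sense()["tcp_pos"] for _ in range(1)];print(p)
E
```

```text
bbox [303 191   9  24 577] exp (1181, 755, 95, 113) [  0.5431   0.0393 -14.3      0.665 ]
........................kkkkrr
..................##kkkkkkk#rr
..................#kk.kkkkkk.r
..................#rrr.kk#kkkr
.................k##rrrkk.#kk.
...............#..##rrrkk##kkk
..............#.k###rrrrkk.kkk
#...........#...#####rrrkkkkkk
k.####..###.#..#k####.rr.kkkkk
k..##..#...kk.#.k#####rrrkkkkk
.#kkkkkkkkk.#..kk#####rrr.kkkk
kk..#.####...kkkk####.rrrrkkkk
kkk.......k....kk####rrrrr.kkk
k.............kkkrrrrrrrrrrkkk
kk............kkkk#krrrrrrrkkk
kk........##k..kkkkkkrrrrrrrkk
k.k............kkkkkkrrrrrrrkk
kkk.....#.#....kkkkk.rrrrrrr.k
[ 276  192   32   30 2129] [ 0.5256  0.0418 -1.3     0.248 ]
roundb [288 211  16  20 914] [0.4802 0.0285 2.6    0.313 ]
[array([ 0.41209612, -0.28700608,  0.25818117])]
```

```bash
python3 - <<'E'
from m4 import *
T=cv2.imread("pics/Tn.png")
print(proj("top",[.5085,.042,.012]),proj("top",[.5035,.042,.012]),proj("top",[.519,.042,.028]),proj("top",[.567,.042,.028]))
for v in range(186,240):
    print(v,"".join('#' if (int(p[2])-int(p[0])>22 and p[2]<118 and p[1]>.45*p[2]) else 'r' if p[2]>100 and p[1]<.45*p[2] else 'k' if p.max()<60 else '.' for p in T[v,272:350]))
E
```

```text
[293.40053771 213.9682163 ] [293.3919273  215.57109984] [293.20437873 209.92732475] [293.29114505 194.49008836]
186 .....#kkkkkkkkkkkkkkkkkkkkkkkkkkkkkkkkkkkkkkkkkkkkkkkkkkkkkkkkkkkkkkkkkkk#....
187 .....#kkkkkkkkk##########kkkkkkkkkkkkkkkkkkkkkkkkkkkkk#########kkkkkkkkkk#....
188 .....#kkkkkkkkk#........##kkkkkkkkkkkkkkkkkkkkkkkkkkk#.........#kkkkkkkkk.....
189 .....#kkkkkkkkk#.........#kkkkkkkkkkkkkkkkkkkkkkkkkkk#.........#kkkkkkkkk.....
190 .....#kkkkkkkkkk#########kkkkkkkkkkkkkkkkkkkkkkkkkkkkk#########kkkkkkkkkk.....
191 .....#kkkkkkkkkkkkkkkkkkkkkkkkkkkkkkkkkkkkkkkkkkkkkkkkkkkkkkkkkkkkkkkkkkk#....
192 ....##k##############################################################kkkk#....
193 ....###rrrrrrrrrrrrrrrrrrrrrrrrrrrrrrrrrrrrrrrrrrrrrrrrrrrrrrrrrrrrrr...####..
194 ....##.rrrrrrrrrrrrrrrrrrrrrrrrrrrrrrrrrrrrrrrrrrrrrrrrrrrrrrrrrrrrrrrr.#.#...
195 .....#rrrrrrrrrrrrrrrrrrrrrrrrrrrrrrrrrrrrrrrrrrrrrrrrrrrrrrrrrrrrrrrrr.#k....
196 .....#rrrrrrrrrrrrrrrrrrrrrrrrrrrrrrrrrrrrrrrrrrrrrrrrrrrrrrrrrrrrrrrr..kk....
197 .....#rrrrrrrrrrrrrrrrrrrrrrrrrrrrrrrrrrrrrrrrrrrrrrrrrrrrrrrrrrrrrrrr.
[... 2793 characters left out ...]
rrrrrrrrrrrrrrrrrrrrrrrrrrrrrr#.....
232 ....##.rrrrrrrrrrrrrrrr......rrrrrrrrrrrrrrrrrrrrrrrrrrrrrrrrrrrrrrrrrrr.k....
233 ....##.rrrrrrrrrrrrrrrrrrrrrrrrrrrrrrrrrrrrrrrrrrrrrrrrrrrrrrrrrrrrrrrrr.k....
234 ....##.rrrrrrrrrrrrrrrrrrrrrrrrrrrrrrrrrrrrrrrrrrrrrrrrrrrrrrrrrrrrrrrr..k....
235 ....#k............................rrrrr.rr..............................#k....
236 ....#kk############################.........############################k.....
237 ....##############################...........############################.....
238 ....###############################.........#########.##.################.....
239 ..................................##########............................#.....
```

jog_arm(
  increments=[
    [0,0.1,0.8,0],
    [0,0,0.8,0],
    [0,0,0.7,0],
    [0,0,0.5,0],
    [0,0,0.3,0],
    [0,0,0,0],
  ],
)

```text
time_s: 19.2
tcp_pos: [0.41, -0.2866, 0.1955]
ee_rot: [[-0.375, -0.927, -0.001], [-0.927, 0.375, 0.0], [0.0, 0.001, -1.0]]
wrist_force: [-0.1, -0.1, 0.3]
gripper_width: 0.863
gripper_force: 0.0
```

jog_arm(
  increments=[
    [0,0,0,0],
    [0,0,0,0],
    [0,0,0,0],
    [0,0,0,0],
    [0,0,0,0],
    [0,0,0,0],
  ],
  grip=35,
)

```text
time_s: 19.8
tcp_pos: [0.4103, -0.2867, 0.1966]
ee_rot: [[-0.375, -0.927, 0.001], [-0.927, 0.375, -0.0], [0.0, -0.001, -1.0]]
wrist_force: [0.1, -0.3, 2.8]
gripper_width: 0.549
gripper_force: 30.0
```

jog_arm(
  increments=[
    [0,0,-1,-0.75],
    [0,0,-1,-1],
    [0,0,-1,-1],
    [0,0,0,-1],
    [0,0,0,-1],
    [-1,-0.49,0,0],
    [-1,-0.49,0,0],
    [-1,-0.49,0,0],
    [-1,-0.49,0,0],
    [-1,-0.49,0,0],
  ],
)

```text
time_s: 20.8
tcp_pos: [0.4595, -0.1861, 0.2558]
ee_rot: [[-0.005, -1.0, -0.001], [-1.0, 0.005, 0.0], [-0.0, 0.001, -1.0]]
wrist_force: [-0.1, 0.1, -1.5]
gripper_width: 0.549
gripper_force: 30.0
```

jog_arm(
  increments=[
    [-1,-0.49,0,0],
    [-1,-0.49,0,0],
    [-1,-0.49,0,0],
    [-1,-0.49,0,0],
    [-1,-0.49,0,0],
    [-1,-0.49,0,0],
    [-0.2,0,0,0],
    [0,0,0,0],
  ],
)

```text
time_s: 21.6
tcp_pos: [0.5186, -0.0628, 0.2557]
ee_rot: [[-0.004, -1.0, -0.002], [-1.0, 0.004, 0.0], [-0.0, 0.002, -1.0]]
wrist_force: [0.1, -0.8, -0.6]
gripper_width: 0.546
gripper_force: 30.0
```

jog_arm(
  increments=[
    [0,0,0.7,0],
    [0,0,0.6,0],
    [0,0,0.5,0],
    [0,0,0.3,0],
    [0,0,0.08,0],
  ],
)

```text
time_s: 22.1
tcp_pos: [0.5186, -0.0635, 0.2116]
ee_rot: [[-0.006, -1.0, -0.002], [-1.0, 0.006, -0.0], [0.0, 0.002, -1.0]]
wrist_force: [0.6, 0.6, -0.8]
gripper_width: 0.545
gripper_force: 30.0
```

jog_arm(
  increments=[
    [0,0,0,0],
    [0,0,0,0],
    [0,0,0,0],
    [0,0,-0.5,0],
    [0,0,-1,0],
    [0,0,-1,0],
  ],
  grip=60,
)

```text
time_s: 22.7
tcp_pos: [0.519, -0.0632, 0.2639]
ee_rot: [[-0.005, -1.0, 0.0], [-1.0, 0.005, -0.0], [0.0, -0.0, -1.0]]
wrist_force: [0.5, 0.9, 0.3]
gripper_width: 0.691
gripper_force: 0.0
```

jog_arm(
  increments=[
    [0,1,0,0],
    [0,1,0,0],
    [0,1,0,0],
    [0,0.2,0,0],
    [0,0,0.3,0],
    [0,0,0.6,0],
    [0,0,0.6,0],
    [0,0,0.7,0],
    [0,0,0.7,0],
    [0,0,0.2,0],
  ],
  grip=0,
)

```text
time_s: 23.7
tcp_pos: [0.4557, -0.0628, 0.1991]
ee_rot: [[-0.005, -1.0, -0.002], [-1.0, 0.005, -0.0], [0.0, 0.002, -1.0]]
wrist_force: [-1.2, -0.6, 0.1]
gripper_width: 0.01
gripper_force: 0.0
```

jog_arm(
  increments=[
    [0,-0.4,0,0],
    [0,-0.4,0,0],
    [0,-0.4,0,0],
    [0,-0.4,0,0],
    [0,-0.4,0,0],
    [0,-0.3,0,0],
    [0,-0.2,0,0],
    [0,0,0,0],
  ],
)

```text
time_s: 24.5
tcp_pos: [0.5055, -0.0631, 0.2006]
ee_rot: [[-0.005, -1.0, 0.001], [-1.0, 0.005, 0.0], [-0.0, -0.001, -1.0]]
wrist_force: [-0.3, -0.5, -0.0]
gripper_width: 0.006
gripper_force: 0.0
```

```bash
cat > amap.py <<'E'
from m4 import *
import sys
C=sys.argv[1];u0,u1,v0,v1=map(int,sys.argv[2:6])
T=eyes.capture(C)
for v in range(v0,v1):
    print(v,"".join('#' if (int(p[2])-int(p[0])>22 and p[2]<118 and p[1]>.45*p[2]) else 'r' if p[2]>100 and p[1]<.45*p[2] else 'k' if p.max()<60 else '.' for p in T[v,u0:u1]))
E
python3 amap.py side 268 345 185 245;python3 -c "
from h import *
for y in(-.018,-.108):
  for x in(.519,.567):print(x,y,proj('side',[x,y,.028]))"
```

```text
185 ..............#########kkkkkkkkkkkkkkkkkkkkkkkkkkkkkkkkkkkkkkkkkkk.rrr.r.rrrr
186 ..............#.#########kkkkkkkkkkkkkkkkkkkkkkkkkkkkkkkkkkkkk.kkk#.rrr.rrrrr
187 ..............############kkkkkkkkkkkkkkkkkkkkkkkkkkkkkkkkkkkkkkk.k...rr.r...
188 ...................########kkkkkkkkkkkkkkkkkkkkkkkkkkkkkkkkkkkkkkkk#..r..r..r
189 ...............#.#..#######kkkkkkkkkkkkkkkkkkkkkkkkkkkkkkkkkkkkkkkkk....rrr..
190 ...............##...#######kkkkkkkkkkkkkkkkkkkkkkkkkkkkkkkkkkkkkkkkk...rr..rr
191 ...............#.#...#####kkkkkkkkkkkkkkkkkkkkkkkkkkkkkkkkkkkkkkkkkkk.rrr...r
192 .................##..#####kkkkkkkkkkkkkkkkkkkkkkkkkkkkkkkkkkkkkkkkkkk#.....rr
193 ..................#.##.kkkkkkkkkkkkkkk.kkkkkkkkkkkkkkkkkkkkkkkkkkkkkkk.....rr
194 ##kkkkk........###kkkkkkkkkkkkkkkkkkkkkkkkkkkkkkkkkkkkkkkkkkkkkkkkkkkk#.r.r..
195 kkkkkkk...###kkkkkkkkkkkkkkkkkkkkkkkkkkkkkkkkkkkkkkkkkkkkkkkkkkkkkkk..k......
196 k.kkkkkkkkkkkkkkkkkkkkkkkkkkkkkkkkkkkkkkkkkkkkkkkkkkkkkkkkkkkkkkkkkkkkk#.....
197 kkkkkkkkkkkkkkkkkkkkkkkkkkkkkkkkkkkkkkkkkkkkkkkkkkkkkkkkkkkkkkkkkkkkkkkk.r..r
198 kkkkkkkkkkkkkkkkkk######.#kk##
[... 3283 characters left out ...]
rrrrrr#k..###############kk#kkkkkkkkk#......
239 ............#kkrrrrrrrrrrrrrrrrrrrrrrrrkk.k##########kkkkkkkkkkkkkkkkk#......
240 .............#k.rrrrrrrrrrrrrrrrrrrrrrr.k..######kkkkkkkkkkkkkkkkkkkkk#......
241 .............#kkrrrrrrrrrrrrrrrrrrrrrrr.kk.kkkkkkkkkkkkkkkkkkkkkkk##.........
242 .............#kkrrrrrrrrrrrrrrrrrrrrrr..kkkkkkkkkkkkkkkkkkkkk##..............
243 ..............#k.rrrrrrrrrrrrrrrr...kkkkkkkkkkkkkkkkkkkk##...................
244 ..............#kkrrrrrrrrrrr...#kkkkkkkkkkkkkkkkkkk##........................
0.519 -0.018 [303.70439114 213.487869  ]
0.567 -0.018 [319.8773166  210.38163407]
0.519 -0.108 [312.17455596 234.71484645]
0.567 -0.108 [329.09486033 231.2963493 ]
```

jog_arm(
  increments=[
    [0,0.4,-0.8,0],
    [0,0.7,-0.8,0],
    [-0.5,0.7,-0.8,0],
    [-1,0.5,-0.6,0],
    [-1,0.2,0,0],
    [-1,0,0,0],
    [-1,0,0.3,0],
    [-0.7,0,0.6,0],
    [0,0,0.6,0],
    [0,0,0.6,0],
  ],
)

```text
time_s: 25.55
tcp_pos: [0.4553, 0.0416, 0.2184]
ee_rot: [[-0.004, -1.0, 0.001], [-1.0, 0.004, 0.0], [-0.0, -0.001, -1.0]]
wrist_force: [-0.4, -0.4, -0.6]
gripper_width: 0.001
gripper_force: 0.0
```

jog_arm(
  increments=[
    [0,-0.4,0.3,0],
    [0,-0.4,0,0],
    [0,-0.4,0,0],
    [0,-0.4,0,0],
    [0,-0.4,0,0],
    [0,-0.3,0,0],
    [0,-0.3,0,0],
    [0,-0.2,0,0],
    [0,-0.1,0,0],
    [0,0,0,0],
  ],
)

```text
time_s: 26.55
tcp_pos: [0.5136, 0.0408, 0.2125]
ee_rot: [[-0.005, -1.0, -0.0], [-1.0, 0.005, -0.0], [0.0, 0.0, -1.0]]
wrist_force: [-0.5, 0.2, 0.5]
gripper_width: 0.01
gripper_force: 0.1
```

jog_arm(
  increments=[
    [0,0.3,-0.8,0],
    [0,0,-0.9,0],
    [0.7,0,-0.8,0],
    [1,0,0,0],
    [1,0,0,0],
    [1,0,0,0],
    [1,0,0,0],
    [1,0,0,0],
    [1,0,0,0],
    [1,0,0,0],
  ],
  grip=75,
)

```text
time_s: 27.55
tcp_pos: [0.5065, -0.1139, 0.2627]
ee_rot: [[-0.005, -1.0, 0.0], [-1.0, 0.005, 0.0], [-0.0, -0.0, -1.0]]
wrist_force: [0.8, 0.3, 0.4]
gripper_width: 0.814
gripper_force: 0.0
```

jog_arm(
  increments=[
    [1,0,0,0],
    [1,0,0,0],
    [1,0,0,0],
    [1,-0.2,0,0],
    [1,-0.2,0,0],
    [1,-0.3,0,0],
    [1,-0.3,0,0],
    [1,-0.3,0,0],
    [1,-0.3,0,0],
    [1,-0.3,0,0],
  ],
)

```text
time_s: 28.55
tcp_pos: [0.5437, -0.314, 0.2625]
ee_rot: [[-0.005, -1.0, -0.0], [-1.0, 0.005, 0.0], [-0.0, 0.0, -1.0]]
wrist_force: [0.4, -0.7, -0.5]
gripper_width: 0.864
gripper_force: 0.0
```

```bash
python3 amap.py top 272 350 190 236
```

```text
190 .....#kkkkkkkkkkk#######kkkkkkkkkkkkkkkkkkkkkkkkkkkkkk#########kkkkkkkkkk#....
191 ....##kkkkkkkkkkkkkkkkkkkkkkkkkkkkkkkkkkkkkkkkkkkkkkkkkkkkkkkkkkkkkkkkkkk#....
192 ....##kkkkkkkkkkkkkkkkkkkkkkkkkkkkkkkkkkkkkkkkkkkkkkkkkkkkkkkkkkkkkkkkkkk#....
193 ....###.................................................................##....
194 ....##.rr...........................rrrrrrrrrrrrrrrrrrrrrrrrrrrrrrrrrrr.##....
195 ....##.r.............................rrrrrrrrrrrrrrrrrrrrrrrrrrrrrrrrrr.##....
196 .....#...###########################..rrrrr.............................##....
197 .....##..###########################..rrrr..###########################.##....
198 .....#...###########################..rrrr.############################.k#....
199 ....##...############################.rrrr.#############################k#....
200 ....##..#############################.rrrr.#############################k#....
201 ....##k.#############################.rrrr.#############################k#....
202 ....###.#############################.rrrr.#############################k#....
203 ....###.#########
[... 2017 characters left out ...]
rrrrrrrrrrrrrrrrrrrrrrrrrrrr#.......
228 ....##rrrrrrrrrrrrrr############rrrrrrrrrrrrrrrrrrrrrrrrrrrrrrrrrrrrrr#.k.....
229 ....##rrrrrrrrrrrrrr.###########rrrrrrrrrrrrrrrrrrrrrrrrrrrrrrrrrrrrrr#k......
230 ....##rrrrrrrrrrrrrrr.#########rrrrrrrrrrrrrrrrrrrrrrrrrrrrrrrrrrrrrrr#k......
231 ....##rrrrrrrrrrrrrrrrr.####.rrrrrrrrrrrrrrrrrrrrrrrrrrrrrrrrrrrrrrrr#........
232 ....##rrrrrrrrrrrrrrrrrrrrrrrrrrrrrrrrrrrrrrrrrrrrrrrrrrrrrrrrrrrrrrr#........
233 ....##rrrrrrrrrrrrrrrrrrrrrrrrrrrrrrrrrrrrrrrrrrrrrrrrrrrrrrrrrrrrrr#.........
234 ....##rrrrrrrrrrrrrrrrrrrrrrrrrrrrrrrrrrrrrrrrrrrrrrrrrrrrrrrrrrrrrr#.........
235 ....##.rrrrrrrrrrrrrrrrrrrrrrrrrrrrrrrrrrrrrrrrrrrrrrrrrrrrrrrrrrrrr#.........
```

jog_arm(
  increments=[
    [1,-0.1,0,0],
    [1,-0.1,0,0],
    [0.2,0,0.4,0],
    [0,0,0.8,0],
    [0,0,0.8,0],
    [0,0,0.7,0],
    [0,0,0.6,0],
    [0,0,0.3,0],
    [0,0,0,0],
  ],
)

```text
time_s: 29.5
tcp_pos: [0.5473, -0.357, 0.1894]
ee_rot: [[-0.005, -1.0, -0.002], [-1.0, 0.005, 0.001], [-0.001, 0.002, -1.0]]
wrist_force: [0.2, -0.6, 0.6]
gripper_width: 0.86
gripper_force: 0.0
```

jog_arm(
  increments=[
    [0,0,0,0],
    [0,0,0,0],
    [0,0,0,0],
    [0,0,0,0],
    [0,0,0,0],
    [0,0,0,0],
  ],
  grip=35,
)

```text
time_s: 30.1
tcp_pos: [0.5476, -0.3574, 0.191]
ee_rot: [[-0.005, -1.0, 0.001], [-1.0, 0.005, -0.0], [0.0, -0.001, -1.0]]
wrist_force: [-0.1, -0.3, 2.0]
gripper_width: 0.543
gripper_force: 30.0
```

```bash
python3 - <<'E'
from m4 import *
S=eyes.capture("side");T=eyes.capture("top");cv2.imwrite("pics/Sn.png",S);cv2.imwrite("pics/Tn.png",T)
print("right edge y",onz("top",344,203,.028),"left blk",onz("top",280,203,.028),onz("top",308.8,203,.028),onz("top",314.7,203,.028))
print("row ends", proj("top",[.543,-.113,.012]),proj("top",[.543,.091,.012]))
pr=prism('b',.048,.09,.024)
for y in(.042,-.062):
    M={}
    for c,I in(("side",S),("top",T)):
        M[c],s=brown(c,I,proj(c,[.543,y,.016]),22 if c=="side" else 17.5);print(c,s)
    print(y,fitU(M,pr,[.543,y,0,.016]),[fitU({c:M[c]},pr,[.543,y,0],.016) for c in M])
f=lambda I,b:cv2.resize(I[b[1]:b[1]+b[2],b[0]:b[0]+b[2]],(400,400),interpolation=2)
cv2.imwrite("pics/t4.png",np.hstack([f(T,(265,170,80)),f(S,(260,170,90))]))
E
```

```text
right edge y [ 0.54029176 -0.1140517   0.028     ] left blk [0.54050983 0.08269821 0.028     ] [ 0.54041591 -0.00580238  0.028     ] [ 0.54039583 -0.02393383  0.028     ]
row ends [343.22640243 202.90637868] [277.72200594 202.97785977]
side [ 294  190   26   33 1965]
top [ 279  195   29   15 1671]
0.042 [ 0.5449  0.0415 -1.7     0.0048  0.222 ] [array([ 0.5414,  0.0201, -3.7   ,  0.299 ]), array([ 0.5437,  0.0412, -0.1   ,  0.141 ])]
side [ 302  203   25   38 2113]
top [ 314  197   29   14 1668]
-0.062 [ 0.5354 -0.0657 -3.      0.039   0.235 ] [array([ 0.5425, -0.0438, -1.5   ,  0.291 ]), array([ 0.5404, -0.0671, -0.    ,  0.143 ])]
```

View pics/t4.png

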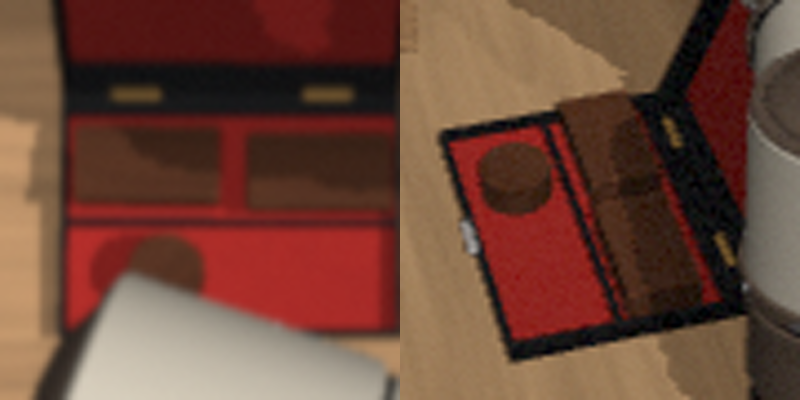

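jog_arm(
  increments=[
    [0,0,-0.8,0.4],
    [0,0,-1,1],
    [0,0,-1,1],
    [0,0,-0.8,1],
    [0,0,0,1],
    [0,0,0,1],
    [0,0,0,1],
    [0,0,0,1],
    [0,0,0,1],
    [0,0,0,1],
  ],
)

```text
time_s: 31.2
tcp_pos: [0.5473, -0.3573, 0.262]
ee_rot: [[-0.689, -0.725, -0.001], [-0.725, 0.689, 0.0], [0.0, 0.001, -1.0]]
wrist_force: [0.5, -0.9, -0.7]
gripper_width: 0.548
gripper_force: 30.0
```

jog_arm(
  increments=[
    [0,0,0,1],
    [0,0,0,1],
    [0,0,0,1],
    [0,0,0,1],
    [0,0,0,1],
    [0,0,0,1],
    [0,0,0,1],
    [0,0,0,1],
    [0,0,0,1],
    [0,0,0,1],
  ],
)

```text
time_s: 32.2
tcp_pos: [0.5473, -0.3573, 0.262]
ee_rot: [[-1.0, -0.01, -0.001], [-0.01, 1.0, 0.0], [0.001, 0.0, -1.0]]
wrist_force: [0.4, 0.1, -0.2]
gripper_width: 0.537
gripper_force: 30.0
```

jog_arm(
  increments=[
    [0.25,1,0,0],
    [0.25,1,0,0],
    [0.25,1,0,0],
    [0.25,1,0,0],
    [0.25,1,0,0],
    [0.25,1,0,0],
    [0.25,1,0,0],
    [0.25,1,0,0],
    [0.25,1,0,0],
    [0.25,1,0,0],
  ],
)

```text
time_s: 33.2
tcp_pos: [0.4943, -0.1573, 0.2623]
ee_rot: [[-1.0, -0.014, -0.0], [-0.014, 1.0, 0.0], [0.0, 0.0, -1.0]]
wrist_force: [0.3, -0.3, -0.5]
gripper_width: 0.546
gripper_force: 30.0
```

jog_arm(
  increments=[
    [0.25,1,0,0],
    [0.25,1,0,0],
    [0.25,1,0,0],
    [0.25,1,0,0],
    [0.2,1,0,0],
    [0,0.2,0,0],
    [0,0,0,0],
  ],
)

```text
time_s: 33.9
tcp_pos: [0.4694, -0.054, 0.2626]
ee_rot: [[-1.0, -0.015, 0.0], [-0.015, 1.0, -0.0], [-0.0, -0.0, -1.0]]
wrist_force: [-0.3, -0.3, -0.4]
gripper_width: 0.541
gripper_force: 30.0
```

jog_arm(
  increments=[
    [-0.2,0,0.7,0],
    [0,0,0.8,0],
    [0,0,0.8,0],
    [0,0,0.6,0],
    [0,0,0.35,0],
    [0,0,0,0],
  ],
)

```text
time_s: 34.5
tcp_pos: [0.4732, -0.0549, 0.1967]
ee_rot: [[-1.0, -0.013, -0.002], [-0.013, 1.0, -0.0], [0.002, -0.0, -1.0]]
wrist_force: [0.3, -0.3, 0.3]
gripper_width: 0.54
gripper_force: 30.0
```

jog_arm(
  increments=[
    [0,0,0,0],
    [0,0,0,0],
    [0,0,0,0],
    [0,0,-0.4,0],
    [0,0,-0.8,0],
    [0,0,-0.8,0],
  ],
  grip=62,
)

```text
time_s: 35.1
tcp_pos: [0.4733, -0.0543, 0.2386]
ee_rot: [[-1.0, -0.014, 0.0], [-0.014, 1.0, -0.0], [-0.0, -0.0, -1.0]]
wrist_force: [0.6, 0.2, -0.1]
gripper_width: 0.705
gripper_force: 0.0
```

jog_arm(
  increments=[
    [-0.7,-1,0,0],
    [-0.7,-1,0,0],
    [-0.7,-1,0,0],
    [-0.7,-1,0,0],
    [-0.65,-1,0,0],
    [0,0,0.4,0],
    [0,0,0.6,0],
    [0,0,0.6,0],
    [0,0,0.4,0],
    [0,0,0,0],
  ],
  grip=0,
)

```text
time_s: 36.1
tcp_pos: [0.5429, -0.1528, 0.1959]
ee_rot: [[-1.0, -0.014, -0.004], [-0.014, 1.0, 0.0], [0.004, 0.0, -1.0]]
wrist_force: [-0.3, 0.6, 0.3]
gripper_width: 0.015
gripper_force: 0.0
```

jog_arm(
  increments=[
    [0,0.3,0,0],
    [0,0.3,0,0],
    [0,0.3,0,0],
    [0,0.3,0,0],
    [0,0.3,0,0],
    [0,0.2,0,0],
    [0,0.2,0,0],
    [0,0,0,0],
  ],
)

```text
time_s: 36.9
tcp_pos: [0.5432, -0.1149, 0.1976]
ee_rot: [[-1.0, -0.014, 0.0], [-0.014, 1.0, 0.0], [-0.0, 0.0, -1.0]]
wrist_force: [-0.6, -0.3, -0.2]
gripper_width: 0.002
gripper_force: 0.0
```

```bash
python3 amap.py top 272 350 190 236;  python3 amap.py side 280 340 190 248
```

```text
190 ..............................................................................
191 ..............................................................................
192 ....................................##........................................
193 ..............................................................................
194 ..............................................................................
195 ..............................................................................
196 ..............................................................................
197 ..............................................................................
198 ..............................................................................
199 ..............................................................................
200 ..............................................................................
201 ..............................................................................
202 ...................................................................kkkkkk.....
203 .................
[... 5787 characters left out ...]
####.rrrrrrrrrrr.k..kkkk###kkkkkkkkkkkkkkkkkkkkkkk
238 #kkrrrrrrrrrrrrrrrrrrrrrrrrkk.##k##k#kkkkkkkkkkkkkkkkkkkkkkk
239 #kkrrrrrrrrrrrrrrrrrrrrrrrr#k.kk###kkkkkkkkkkkkkkkkkkkkkkkkk
240 .#k.rrrrrrrrrrrrrrrrrrrrrrr.k..kk#k.kkkkk.kkkkkkkkkkkkkkkkkk
241 .#kkrrrrrrrrrrrrrrrrrrrrrrr.kk..kkkkkkkkk.kkkkkkkkkkkkkk##..
242 .#kkrrrrrrrrrrrrrrrrrrrrrr..kkkkkkkkkkkkkkkkkkkkkkk##.......
243 ..#k.rrrrrrrrrrrrrrrr...kkkkkkkkkkkkkkkkkkkkkk##............
244 ..#kkrrrrrrrrrrr...#kkkkkkkkkkkkkkkkkkkkkk##................
245 ..#kkrrrrrr...kkkkkkkkkkkkkkkkkkkk##........................
246 ..#kk#...kkkkkkkkkkkkkkkkkkkk##.............................
247 ...#kkkkkkkkkkkkkkkkkkkk##..................................
```

jog_arm(
  increments=[
    [0,0.15,0,0],
    [0,0.15,0,0],
    [0,0,0,0],
    [0,-0.3,0,0],
    [0,-0.3,0,0],
    [0,0,-0.8,0],
    [0,0,-0.9,0],
    [0,0,-1,0],
    [0,0,-1,0],
    [0,0,-1,0],
  ],
)

```text
time_s: 38.0
tcp_pos: [0.5431, -0.122, 0.2923]
ee_rot: [[-1.0, -0.013, -0.0], [-0.013, 1.0, 0.0], [0.0, 0.0, -1.0]]
wrist_force: [0.2, 0.0, -0.3]
gripper_width: 0.006
gripper_force: 0.0
```

jog_arm(
  increments=[
    [0,0,-1,0],
    [0,0,-1,0],
    [0,0,-1,0],
    [0,0,-0.5,0],
    [0,0,0,0],
  ],
)

```text
time_s: 38.5
tcp_pos: [0.5434, -0.1218, 0.3629]
ee_rot: [[-1.0, -0.013, 0.003], [-0.013, 1.0, 0.0], [-0.003, 0.0, -1.0]]
wrist_force: [-0.1, -0.8, -0.0]
gripper_width: 0.004
gripper_force: 0.0
```

```bash
python3 - <<'E'
from h import *
S=eyes.capture("side");T=eyes.capture("top");cv2.imwrite("pics/Sn.png",S);cv2.imwrite("pics/Tn.png",T)
for n in("lid","tin"):
  for c in("top","side"):
    print(n,c,[(round(x["conf"],2),np.round(x["centre"],3).tolist()) for x in eyes.spot_in(c,n) if x["conf"]>.4])
o=lambda th,s,d:[.5895-s*np.cos(th)+d*np.sin(th),0,.012+s*np.sin(th)+d*np.cos(th)]
for y in(-.118,.096):
  for th in(1.85,1.9,1.95):
    a=o(th,.153,0);a[1]=y;b=o(th,.153,.025);b[1]=y;print(y,th,np.round(a,3),"top",proj("top",a),"side",proj("side",a),"outer",proj("top",b),proj("side",b))
f=lambda I,b:cv2.resize(I[b[1]:b[1]+b[2],b[0]:b[0]+b[2]],(400,400),interpolation=2)
cv2.imwrite("pics/t5.png",np.hstack([f(T,(260,140,100)),f(S,(255,145,115))]))
E
```

```text
lid top []
lid side [(0.93, [0.634, -0.048, 0.068]), (0.65, [0.536, 0.033, 0.027]), (0.42, [0.648, -0.431, 0.049])]
tin top [(0.71, [0.795, -0.01, 0.028])]
tin side [(0.78, [0.795, -0.025, 0.033])]
-0.118 1.85 [ 0.632 -0.118  0.159] top [348.80557361 163.64167321] side [354.95605319 192.18102   ] outer [348.42938871 155.95080875] [363.60742078 192.60134512]
-0.118 1.9 [ 0.639 -0.118  0.157] top [348.68406682 161.30816322] side [357.59283925 192.36913661] outer [348.27289638 153.904957  ] [366.04051627 193.16797148]
-0.118 1.95 [ 0.646 -0.118  0.154] top [348.55188449 159.06483333] side [360.16451887 192.67330586] outer [348.10755378 151.97074002] [368.38513559 193.84513909]
0.096 1.85 [0.632 0.096 0.159] top [272.13297092 163.6878162 ] side [330.33454727 147.27171805] outer [272.4873907  155.98924835] [338.18298401 147.94164501]
0.096 1.9 [0.639 0.096 0.157] top [272.24772236 161.35194499] side [332.72769531 147.53341189] outer [272.63710516 153.9413199 ] [340.4105443  148.56066169]
0.096 1.95 [0.646 0.096 0.154] top [272.37314856 159.10634249] side [335.06762759 147.90452626] outer [272.79573675 152.00513923] [342.56371543 149.28345451]
```

View pics/t5.png

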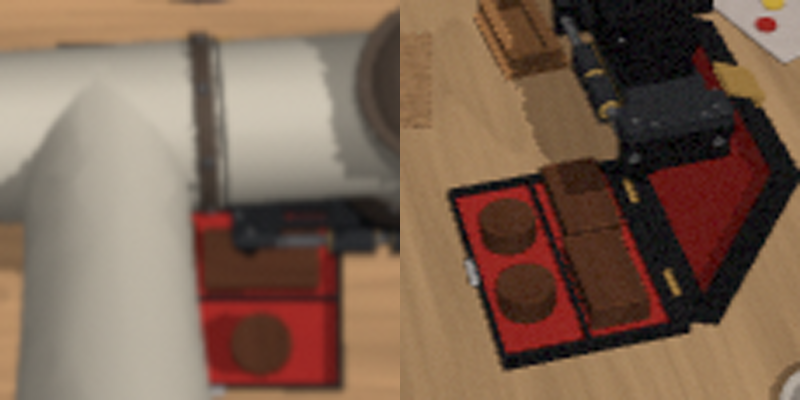

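jog_arm(
  increments=[
    [-0.5,0,-0.5,0],
    [-1,0,0,0],
    [-1,0,0,0],
    [-1,0,0,0],
    [-1,0,0,0],
    [-1,0,0,0],
    [-1,0,0,0],
    [-1,0,0,0],
    [-0.4,0.5,0,0],
    [0,1,0,0],
  ],
)

```text
time_s: 39.8
tcp_pos: [0.7014, -0.0892, 0.3698]
ee_rot: [[-1.0, -0.012, -0.002], [-0.012, 1.0, -0.0], [0.002, -0.0, -1.0]]
wrist_force: [-0.2, 0.5, -0.8]
gripper_width: 0.006
gripper_force: 0.0
```

jog_arm(
  increments=[
    [0,1,0,0],
    [0,1,0.5,0],
    [0,1,0.8,0],
    [0,1,0.8,0],
    [0,0,0.6,0],
    [0,0,0,0],
  ],
)

```text
time_s: 40.4
tcp_pos: [0.6986, -0.0076, 0.3151]
ee_rot: [[-1.0, -0.016, -0.005], [-0.016, 1.0, -0.0], [0.005, -0.0, -1.0]]
wrist_force: [-0.4, 0.3, -0.1]
gripper_width: 0.005
gripper_force: 0.0
```

jog_arm(
  increments=[
    [0.5,0,-0.05,0],
    [0.5,0,-0.05,0],
    [0.5,0,-0.05,0],
    [0.5,0,-0.05,0],
    [0.5,0,-0.05,0],
    [0.5,0,-0.05,0],
    [0.4,0,-0.05,0],
    [0.35,0,0,0],
  ],
)

```text
time_s: 41.2
tcp_pos: [0.6239, -0.0103, 0.3246]
ee_rot: [[-1.0, -0.014, -0.0], [-0.014, 1.0, -0.0], [0.0, -0.0, -1.0]]
wrist_force: [2.5, 0.0, 1.8]
gripper_width: 0.003
gripper_force: 1.0
```

jog_arm(
  increments=[
    [0.5,0,-0.05,0],
    [0.5,0,0,0],
    [0.5,0,0,0],
    [0.5,0,0,0],
    [0.5,0,0,0],
    [0.45,0,0.15,0],
    [0.45,0,0.17,0],
    [0.45,0,0.17,0],
    [0.45,0,0.17,0],
  ],
)

```text
time_s: 42.1
tcp_pos: [0.5379, -0.0114, 0.3119]
ee_rot: [[-1.0, -0.014, -0.0], [-0.014, 1.0, 0.0], [0.0, 0.0, -1.0]]
wrist_force: [2.4, 0.3, 0.1]
gripper_width: 0.005
gripper_force: 0.6
```

jog_arm(
  increments=[
    [0.4,0,0.3,0],
    [0.4,0,0.3,0],
    [0.4,0,0.3,0],
    [0.4,0,0.3,0],
    [0.3,0,0.4,0],
    [0.3,0,0.4,0],
    [0.3,0,0.4,0],
    [0.3,0,0.4,0],
  ],
)

```text
time_s: 42.9
tcp_pos: [0.4824, -0.0122, 0.2556]
ee_rot: [[-1.0, -0.014, 0.0], [-0.014, 1.0, -0.0], [-0.0, -0.0, -1.0]]
wrist_force: [-0.2, -0.0, 0.3]
gripper_width: 0.008
gripper_force: 0.4
```

jog_arm(
  increments=[
    [0.2,0,0.4,0],
    [0.15,0,0.4,0],
    [0.1,0,0.4,0],
    [0.1,0,0.2,0],
    [0,0,0,0],
  ],
)

```text
time_s: 43.4
tcp_pos: [0.4716, -0.0124, 0.2278]
ee_rot: [[-1.0, -0.014, -0.001], [-0.014, 1.0, -0.0], [0.001, -0.0, -1.0]]
wrist_force: [-0.2, 0.9, -0.3]
gripper_width: 0.008
gripper_force: 0.0
```

jog_arm(
  increments=[
    [0,0,-0.6,0],
    [0.7,0,-0.2,0],
    [0.65,0,0,0],
    [0,0,0,0],
  ],
)

```text
time_s: 43.8
tcp_pos: [0.4424, -0.0132, 0.2443]
ee_rot: [[-1.0, -0.013, -0.002], [-0.013, 1.0, 0.0], [0.002, 0.0, -1.0]]
wrist_force: [-0.0, 0.1, -0.1]
gripper_width: 0.004
gripper_force: 0.0
```

```bash
python3 look.py t6 "(260,140,100)" "(230,150,130)"; python3 amap.py side 250 350 170 258 | awk 'NR%2' | cut -c1-104
```

```text
170 ....##kk..kkkkkkkkkkkkkkkkkkkkkkkkkkkkkkk#..........................................................
172 .....#kkk..kkkkkkkkkkkkkkkkkkkkkkkkkk...............................................................
174 ....###kk..k#kkkkkkkkkkkkkkkkkkkkkkkk...............................................................
176 .....#####...#kkkkkkkkkkkkkkkkkkkkkkk#..............................................................
178 .....####kkkkkkkkkkkkkkkkkkkkkkkkkkkkk#.............................................................
180 .......##kkkkkkkkkkkkkkkkkkkkkkkkkkkkk..............................................................
182 .........#kkkkkkkkkkkkkkkkkkkkkkkkkkkkkk............................................................
184 ........##kkk##.#kkkkkkkkkkkkkkkkkkkkkkkk......................####.................................
186 .........##kkkkkkkkkkkkkkkkkkkkkkkkkkkkkk#......####kkkkkkkkkkkkkkkkk...............................
188 .........###kkkkkkkkkkkkkkkkkkkkkkkkkkkk.kkkkkkkkkkkkkkkkkkkkkkkkkkkk#..............................
190 ..........###kkkkkkkkkkkkkkkkkkkkkkkkkkkkkkkkk
[... 2819 characters left out ...]
..#kkkkkkkkkkk..k.kkkkkkkkkkkkkkkkkkkkk##.............................
246 ................................#kkk..k#kkkkkkkkkkkkkkkkkkk##.......................................
248 .................................#kkkkkkkkkkkkkkk##.................................................
250 ..................................#kkkkk##..........................................................
252 ....................................................................................................
254 ....................................................................................................
256 ....................................................................................................
```

jog_arm(
  increments=[
    [0,0,0.4,0],
    [0,0,0.35,0],
    [0,0,0.15,0],
    [0,0,0.1,0],
    [0,0,0.1,0],
    [0,0,0.1,0],
    [0,0,0.1,0],
    [0,0,0,0],
  ],
)

```text
time_s: 44.75
tcp_pos: [0.4448, -0.0126, 0.2191]
ee_rot: [[-1.0, -0.015, -0.001], [-0.015, 1.0, -0.001], [0.001, -0.001, -1.0]]
wrist_force: [-5.1, 2.2, 16.9]
gripper_width: 0.003
gripper_force: 8.2
```

jog_arm(
  increments=[
    [0,0,0.1,0],
    [0,0,0.1,0],
    [0,0,0,0],
  ],
)

```text
time_s: 45.05
tcp_pos: [0.4448, -0.0126, 0.2183]
ee_rot: [[-1.0, -0.016, -0.001], [-0.016, 1.0, -0.002], [0.001, -0.002, -1.0]]
wrist_force: [-15.0, 3.4, 47.1]
gripper_width: 0.007
gripper_force: 23.8
```

jog_arm(
  increments=[
    [0,0,-0.5,0],
    [0,0,-1,0],
    [0,0,-1,0],
    [0,0,-1,0],
    [0,0,-1,0],
    [0.7,0,-1,0],
    [1,0,0,0],
    [1,0,0,0],
    [0,0,0,0],
  ],
)

```text
time_s: 45.95
tcp_pos: [0.3888, -0.0139, 0.3236]
ee_rot: [[-1.0, -0.014, -0.002], [-0.014, 1.0, -0.0], [0.002, -0.0, -1.0]]
wrist_force: [0.6, -0.5, -0.8]
gripper_width: 0.006
gripper_force: 0.0
```

```bash
python3 amap.py side 250 350 180 256 | awk 'NR%2' ; python3 -c "
from h import *
o=lambda th,s,d,y:[.5895-s*np.cos(th)+d*np.sin(th),y,.012+s*np.sin(th)+d*np.cos(th)]
for th in(0,.05):
  for y in(-.118,.096):print(th,y,'top front',proj('side',o(th,.153,.025,y)),'rim',proj('side',o(th,.153,0,y)))
print('base',proj('side',[.4365,-.118,0]))
T=eyes.capture('top');eyes.capture('side')
for n in('case','lid','round_a','jar','tape','tin','cup'):
  for c in ('top','side'):print(n,c,[(round(x['conf'],2),np.round(x['centre'],3).tolist()) for x in eyes.spot_in(c,n) if x['conf']>.5])
"
```

```text
180 kkkkkkkkkkkkkkkkkkkkkkkk#...........................................................................
182 kkkkkkkkkkkkkkkkkkkkk.kk............................................................................
184 kkkkkkkkkkkkkkkkkkkkkkkk#........................................###................................
186 kkkkkkkkkkkkkkkkkkkkkkkk#............................###kkkkkkkkkkkk#...............................
188 kkkkkkkkkkkkkkkk##........................###kkkkkkkkkkkkkkkkkkkkkkkk#..............................
190 kkkkkkkkk######.##.............###kkkkkkkkkkkkkkkkkkkkkkkkkkkkkkkkkkkk..............................
192 ##kkkk#############.###kkkkkkkkkkkkkkkkkkkkkkkkkkkkkkkkkkkkkkkkkkkkkkkk.............................
194 #################.#kkkkkkkkkkkkkkkkkkkkkkkkkkkkkkkkkkkkkkkkkkkkkkkkkkkkk............................
196 ######............#kkkkkkkkkkkkkkkkkkkkkkkkkkkkkkkkkkkkkkkkkkkkkkkkkkkkkk...........................
198 ..................#kkkkkkkkkkkkkkkkkkkkkkkkkkkkkkkkkkkkkkkkkkkkkkk##kkkkkk..........................
200 ..................#kkkkkkkkkkkkkkkkkkkkkkkkkkk
[... 3276 characters left out ...]
038])]
case side [(0.79, [0.509, -0.039, 0.033])]
lid top [(0.8, [0.52, -0.009, 0.038])]
lid side [(0.8, [0.511, -0.03, 0.034])]
round_a top [(0.7, [0.531, -0.438, 0.024]), (0.58, [0.322, -0.393, 0.026]), (0.56, [0.45, -0.391, 0.025])]
round_a side [(0.98, [0.533, -0.448, 0.027]), (0.82, [0.323, -0.397, 0.032]), (0.56, [0.543, -0.25, 0.025])]
jar top [(0.74, [0.649, -0.416, 0.062])]
jar side [(0.79, [0.65, -0.436, 0.05])]
tape top [(0.69, [0.667, -0.241, 0.025])]
tape side [(0.97, [0.664, -0.248, 0.018])]
tin top [(0.69, [0.795, -0.01, 0.032])]
tin side [(0.76, [0.797, -0.024, 0.035])]
cup top [(0.8, [0.707, 0.332, 0.04]), (0.59, [0.403, 0.302, 0.001])]
cup side [(0.65, [0.698, 0.31, 0.05])]
```

```bash
python3 -c "
from station import r
print(r.finish_job())"
```

```text
the job is handed in; nothing more can be done
None
```

I handed the job in at about 46 s of the 72 s limit. All four blanks lie flat in their rows, after the rack blank was laid flat on the mat and let go there. The lid is pressed shut: the fingertips hit a hard stop at its 37 mm shut height, and the last side view fits a fully closed lid. While placing the first rectangle I bumped it onto `round_b` at about 19 N, which is below the limits; I then pushed it into its row, and `round_b` stayed within a few millimetres of where it was.

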